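Load the brush steriliser pot in the sausage room

TASK

Pull the heater switch to off, then slide the pot, without lifting it, from the red heating ring to the white ring. Leave it there while you stand every brush upright in it, bristles down on the pot's floor; then slide the loaded pot, still without lifting it, back inside the red ring and push the switch fully on. Do not knock over or push away the jar, bottles and other things standing about.

Things in the scene. Friction and masses are not known exactly. Their poses are not given: they have to be found in the camera images.
- pot: loose aluminium pot, 0.75 kg, 140 mm across, 115 mm tall, wall 4 mm, floor 5 mm, open top. A thin steel cross along its x and y axes, up to 105 mm above the table, makes four cells; a brush fits in each, best 27 mm along x and 27 mm along y from the pot's axis. Origin: centre of its underside, at table height; z up; the handle points along -x
- pot_handle (a point): grip point on the pot's straight black handle, 160 mm from the pot's axis and 85 mm above the table; the bar is 18 mm wide, 14 mm thick and runs along the pot's x axis, from the wall to 208 mm from the axis
- heat_ring: red ring, inner radius 95 mm, painted on the black hob that lies flush in the table: the heating zone. Origin: its centre, at table height. The hob and rings do not stick out
- load_ring: white ring, inner radius 95 mm, on the same hob: the loading zone. Origin: its centre, at table height
- switch (a joint): heater switch: angle of an upright lever in rad, 0 = off (leans towards the robot, -x), 1.0 = on (leans away, +x); stays where it is left; its hinge runs along y, 22 mm above the table
- switch_tip (a point): centre of the red ball (26 mm across) at the top of the switch lever, 80 mm from the hinge; the lever stands on a grey block 70 x 50 x 25 mm that is fixed to the table
- brush_blue: hygiene brush with blue handle (may be absent), 70 g, 190 mm long, balancing at its middle, 26 mm thick, lying flat on the table at the start. Origin: middle of its length, width and thickness. Its x axis runs from the bristle head to the handle: the blue handle (26 x 26 mm) from x = -11 to +95 mm, the white bristle head (36 mm wide along y, 26 mm along z) from x = -95 to -11 mm
- brush_blue_tip (a point): middle of the end face of the bristle head of the blue brush, 95 mm from its origin
- brush_green: hygiene brush with green handle (may be absent), 70 g, 190 mm long, balancing at its middle, 26 mm thick, lying flat on the table at the start. Origin: middle of its length, width and thickness. Its x axis runs from the bristle head to the handle: the green handle (26 x 26 mm) from x = -11 to +95 mm, the white bristle head (36 mm wide along y, 26 mm along z) from x = -95 to -11 mm
- brush_green_tip (a point): middle of the end face of the bristle head of the green brush, 95 mm from its origin
- brush_red: hygiene brush with red handle (may be absent), 70 g, 190 mm long, balancing at its middle, 26 mm thick, lying flat on the table at the start. Origin: middle of its length, width and thickness. Its x axis runs from the bristle head to the handle: the red handle (26 x 26 mm) from x = -11 to +95 mm, the white bristle head (36 mm wide along y, 26 mm along z) from x = -95 to -11 mm
- brush_red_tip (a point): middle of the end face of the bristle head of the red brush, 95 mm from its origin
- brush_yellow: hygiene brush with yellow handle (may be absent), 70 g, 190 mm long, balancing at its middle, 26 mm thick, lying flat on the table at the start. Origin: middle of its length, width and thickness. Its x axis runs from the bristle head to the handle: the yellow handle (26 x 26 mm) from x = -11 to +95 mm, the white bristle head (36 mm wide along y, 26 mm along z) from x = -95 to -11 mm
- brush_yellow_tip (a point): middle of the end face of the bristle head of the yellow brush, 95 mm from its origin
- spice_jar: glass spice jar with red lid, 60 mm across, 85 mm tall; a bystander, origin at the centre of its underside, z up
- spray_bottle: bottle with blue cap, 68 mm across, 150 mm tall; a bystander, origin at the centre of its underside, z up
- filling_horn: metal sausage filling horn standing on its 64 mm flange, 110 mm tall; a bystander, origin at the centre of its underside, z up
- spice_bowl: white bowl, 90 mm across, 45 mm tall; a bystander, origin at the centre of its underside, z up
- can: can, 70 mm across, 90 mm tall; a bystander, origin at the centre of its underside, z up
Mind the look-alikes: they are no part of the job. Of the things like the brush_yellow, leave any that is purple; of the rest the smaller one is meant.

How it is judged:
By the outcome, as a careful person would: the job done as asked, in the order asked, and still so for the second after the job is handed in, with the robot touching nothing.
Of brush_blue, brush_green, brush_red, brush_yellow only 3 to 4 are there at a start; the rules pass over those that are not, and their reading is None.
At some moment in a run one of brush_blue, brush_green, brush_red, brush_yellow may be knocked a few centimetres aside while the robot is not near it.
Once in a run the grip may slacken for a moment while it holds something.
It also fails if it takes over 210 s, if anything falls off the work surface, if the arm or the gripper's body presses on something with over 40 N, if the wrist force passes 120 N, or if a joint passes its speed limit or range.

ROBOT

A 6-joint arm with a two-finger parallel gripper is mounted at the origin on the work surface. World frame = base frame: x ahead of the robot, y to its left, z up, the work surface at z = 0. Lengths are in m, angles in rad, forces in N, time in s.
With the tool pointing down it reaches from about 0.3 to 0.825 m from the base axis. Payload 5.4 kg.
Tool frame: the origin (TCP) lies at the very end of the fingers, on their centre line; the grasp point (between the pads) lies ctrl.pinch_z behind it (ctrl.pinch_z is the distance from the TCP to the grasp point, in m); z points along the fingers, y is the direction in which the jaws open and shut (so a half turn about z gives the same grasp; the last joint's range is limited). The gripper opens to 92 mm and grips with 3 to 60 N. Pads are 20 mm wide; open, the fingers measure 128 mm over their backs; the gripper's body (75 mm by 189 mm) begins 69 mm behind the grasp point.
Start: joints at [1.006, 0.158, 1.597, -0, 1.386, -0.21], TCP at [0.2, 0.539, 0.176] pointing down, gripper open.
Joint ranges: [-2.91, 2.91], [-0.94, 2.29], [0.18, 2.7], [-1.29, 4.43], [0.17, 2.64], [-3, 3]. Speed limits (rad/s): [2.57, 2.57, 3.14, 3.14, 3.14, 3.14].

INTERFACE

Orientations are given as a unit quaternion [w, x, y, z].
In Python, from bench import ctrl gives the robot as it stands.
- The arm moves only by the shell command python3 -m handwheel 'ROWS'. ROWS is JSON, a list of rows, each a list of 5 numbers: the shift along the world's x, y, z in mm, then the turn about the world's z in degrees, then the gripper command: -1 is fully open, 1 is shut, values between are in proportion. A call has 1 to 20 rows; each row shifts and turns the commanded pose from where the row before left it; what a row does not reach is not made up. A row lasts 1/10 s, in which the tool goes at most 50 mm and 8.59 degrees, less where a joint would pass 70% of its speed; a pose out of reach is approached as far as the arm can. A call with a gripper value outside its range is refused whole. The fingers move at their own pace and stop on an object; the grip force is fixed at half the most. Time passes only in rows, so rows that do not move let the fingers close. It gives the time, the measured TCP pose, the force and the opening at its end, in the units of the state.
- ctrl.read_state(): the state, without advancing time (a new reading comes with each control period).
- ctrl.snapshot(name): name is "scene" or "top" or "wrist"; returns a dict with "img" (420x560x3 uint8, red, green, blue), "mtx" (3x3 intrinsics, pixels), "view" (4x4, takes a point from world to camera coordinates). Camera axes: x right, y down, z forward; pixel columns grow to the right and rows downward; lengths in m; the calibration is good to about 2 mm. A picture is of the moment at which its call begins. There is no depth.
- ctrl.job_done(): hands the job in, once; it reports no verdict.
The state is a dict: "clock": time; "joints": joint angles; "dq": joint speeds; "effort": joint torques, N m; "tcp_pos": TCP position; "tcp_rot": TCP orientation; "ft_force": force on the tool from outside, world axes, zero at the start; "torque": the same for the moment, N m; "opening": finger opening in m.
Only numpy, scipy, OpenCV 4.12 (cv2) and the standard library are available. Lean on these libraries where they do the work, as an engineer would, in place of code of your own. Each camera call takes 0.05 s, during which the arm holds its last target.

## Working session

There is one attempt and no reset: what is moved stays moved. The work goes in short steps, Python scripts to look and compute and a shell command to move; the robot and the scene stay as the last step left them, time stands still between calls to the robot, and variables do not carry over. Pictures are saved under pics/ and viewed, and the job is handed in when it is done.

```bash
ls; mkdir -p pics
python3 - <<'E'
from bench import ctrl
import cv2,json
print(ctrl.read_state(), ctrl.pinch_z)
import numpy as np
np.set_printoptions(precision=4,suppress=True)
for n in ("scene","top","wrist"):
    s=ctrl.snapshot(n); cv2.imwrite(f"pics/{n}0.png",s["img"][:,:,::-1]); print(n,s["mtx"],s["view"])
E
```

```text
pics
{'clock': 0.0, 'joints': array([ 1.00587021e+00,  1.59030487e-01,  1.59821550e+00, -2.21941650e-05,
        1.38621030e+00, -2.10111200e-01]), 'dq': array([-8.38923115e-05,  6.31953229e-04, -8.97680335e-06,  1.83898404e-03,
       -1.88941658e-03,  1.23732274e-03]), 'effort': array([ 8.19805300e-04, -3.85547948e+01, -3.22124505e+01,  7.02815666e-02,
        3.76147684e-02, -1.16008459e-04]), 'tcp_pos': array([0.19941685, 0.53856986, 0.17483781]), 'tcp_rot': array([-3.42029251e-04,  1.76476229e-01,  9.84304461e-01, -8.66845833e-04]), 'ft_force': array([ 0.51676698, -0.12573554, -0.26789749]), 'torque': array([ 0.05828148,  0.00041   , -0.02182666]), 'opening': 0.09222589893214382} 0.0187
scene [[419.661    0.     289.4989]
 [  0.     419.661  210.8478]
 [  0.       0.       1.    ]] [[-0.4184  0.9082 -0.0039  0.2453]
 [ 0.4964  0.225  -0.8384 -0.1588]
 [-0.7606 -0.3528 -0.545   1.7452]
 [ 0.      0.      0.      1.    ]]
top [[493.3667   0.     273.2367]
 [  0.     493.3667 204.48  ]
 [  0.       0.       1.    ]] [[-0.0066 -1.     -0.0072 -0.0333]
 [-0.985   0.0077 -0.1725  0.5274]
 [ 0.1725  0.006  -0.985   1.6554]
 [ 0.      0.      0.      1.    ]]
wrist [[330.0618   0.     277.3766]
 [  0.     330.0618 214.3271]
 [  0.       0.       1.    ]] [[ 0.3473  0.9378 -0.0019 -0.5734]
 [ 0.9036 -0.3341  0.268  -0.0309]
 [ 0.2507 -0.0948 -0.9634  0.3926]
 [ 0.      0.      0.      1.    ]]
```

View pics/scene0.png

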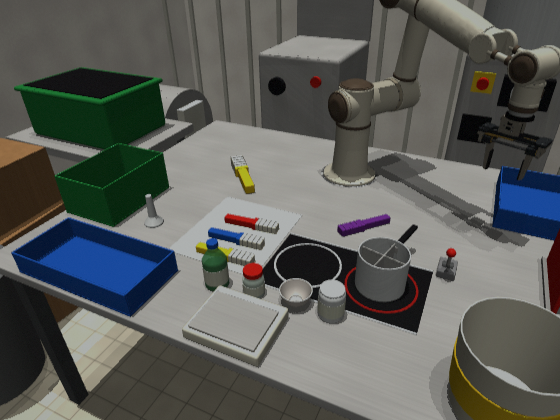

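View pics/top0.png

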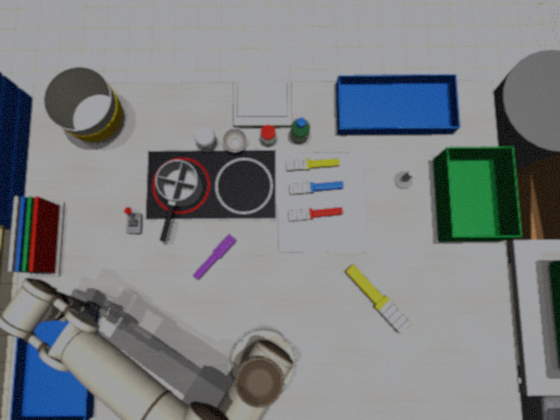

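View pics/wrist0.png

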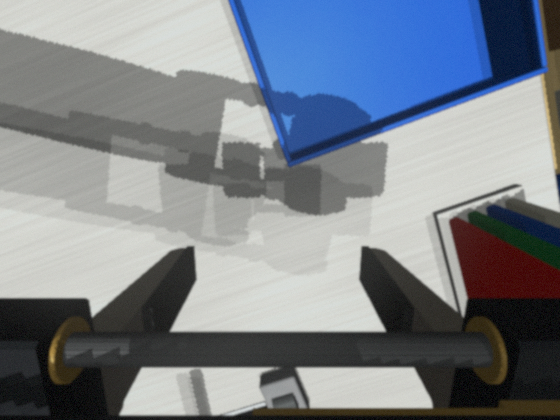

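The top view shows:
- **Pot:** (180,183) on the red ring, with its handle end at (165,240).
- **White ring:** (244,186).
- **Switch:** (132,220).
- **Brushes on the mat:** yellow (313,163), blue (315,187), red (315,214). Green is absent.

Brush-like candidates: yellow (313,163), about 53 px long; yellow (378,298), about 85 px long and so the bigger look-alike; purple (215,257), to be left. I choose the yellow at (313,163) and will check it in a close crop.

```bash
cat > h.py <<'E'
from bench import ctrl
import cv2, numpy as np
np.set_printoptions(precision=4,suppress=True)
def ray(s,u,v):
    V=s["view"];R=V[:3,:3];t=V[:3,3]
    d=R.T@np.linalg.solve(s["mtx"],np.array([u,v,1.0])); return -R.T@t,d
def onz(s,u,v,z):
    c,d=ray(s,u,v); return c+d*(z-c[2])/d[2]
def proj(s,p):
    q=s["mtx"]@(s["view"][:3,:3]@np.asarray(p,float)+s["view"][:3,3]); return q[:2]/q[2]
def tri(obs):
    A=np.zeros((3,3));b=np.zeros(3)
    for s,u,v in obs:
        c,d=ray(s,u,v);d=d/np.linalg.norm(d);M=np.eye(3)-np.outer(d,d);A+=M;b+=M@c
    return np.linalg.solve(A,b)
RNG=dict(red=[((0,130,70),(8,255,255)),((172,130,70),(180,255,255))],yellow=[((22,130,90),(35,255,255))],blue=[((100,140,70),(125,255,255))],purple=[((130,80,50),(160,255,255))],green=[((45,100,40),(85,255,255))])
def mask(img,c):
    h=cv2.cvtColor(img,cv2.COLOR_RGB2HSV);m=0
    for a,b in RNG[c]: m=m|cv2.inRange(h,a,b)
    return m
def blobs(img,c,amin=15):
    n,l,st,ce=cv2.connectedComponentsWithStats(mask(img,c))
    out=[]
    for i in range(1,n):
        if st[i,4]>=amin:
            pts=cv2.findNonZero((l==i).astype(np.uint8))
            out.append((ce[i],st[i,4],cv2.minAreaRect(pts)))
    return out
def save(img,name,roi=None,k=1):
    if roi: x0,y0,x1,y1=roi; img=img[y0:y1,x0:x1]
    img=cv2.resize(img,None,fx=k,fy=k,interpolation=cv2.INTER_CUBIC); cv2.imwrite("pics/"+name,img[:,:,::-1])
E
python3 - <<'E'
from h import *
for n in("top","scene"):
    s=ctrl.snapshot(n)
    for c in("red","yellow","blue","purple"):
        for ce,a,r in blobs(s["img"],c,8): 
            if a<3000: print(n,c,ce,a,np.round(r[1]),round(r[2]),onz(s,*ce,0.013))
    if n=="top":
        save(s["img"],"top_crop1.png",(110,110,380,270),2.9)
    else: save(s["img"],"scene_crop1.png",(180,180,470,330),2.7)
E
```

```text
top red [267.5747 131.7011] 174 [14. 13.] 90 [ 0.7997 -0.0182  0.013 ]
top red [196.742  185.4435] 345 [56. 37.] 89 [0.6035 0.2337 0.013 ]
top red [157.3985 196.0075] 133 [37.  9.] 68 [0.5665 0.372  0.013 ]
top red [ 33.5037 234.2408] 407 [ 6. 74.] 4 [0.434  0.8006 0.013 ]
top red [127.625 210.5  ] 32 [5. 5.] 90 [0.5154 0.4751 0.013 ]
top red [325.0465 212.1674] 215 [ 9. 31.] 88 [ 0.5041 -0.2182  0.013 ]
top yellow [114.9492 107.7288] 59 [ 5. 27.] 7 [0.8958 0.5383 0.013 ]
top yellow [322.1759 163.1713] 216 [ 8. 31.] 88 [ 0.681  -0.2124  0.013 ]
top yellow [366.4339 286.9161] 560 [50. 15.] 45 [ 0.2449 -0.3529  0.013 ]
top blue [381.619   75.9048] 63 [56.  1.] 0 [ 1.0097 -0.4386  0.013 ]
top blue [415.0625  75.3125] 16 [ 1. 10.] 90 [ 1.0108 -0.5614  0.013 ]
top blue [447.6842  75.3158] 19 [15.  3.] 11 [ 1.0096 -0.681   0.013 ]
top blue [455.2963  90.4074] 27 [22.  1.] 86 [ 0.9507 -0.7048  0.013 ]
top blue [456.9231 109.0769] 13 [11.  1.] 85 [ 0.879  -0.7057  0.013 ]
top blue [300.6567 122.2537] 67 [8. 8.] 45 [ 0.8342 -0.1381  0.013 ]
top blue [325.798  185.9545] 198 [ 8. 30.] 88 [ 0.59
[... 1844 characters left out ...]
0.8611 -0.7715  0.013 ]
scene blue [211.5    241.6714] 70 [ 7. 11.] 72 [ 0.649  -0.2432  0.013 ]
scene blue [ 28.9 241.8] 10 [1. 7.] 56 [ 0.8899 -0.7717  0.013 ]
scene blue [ 31.5 275.5] 8 [4. 1.] 27 [ 0.9967 -0.623   0.013 ]
scene blue [ 36.5 277.5] 8 [4. 1.] 27 [ 0.9966 -0.6025  0.013 ]
scene blue [ 52.2222 283.8889] 27 [15.  1.] 22 [ 0.9967 -0.5393  0.013 ]
scene blue [ 93.5 300.5] 8 [4. 1.] 27 [ 0.9965 -0.3847  0.013 ]
scene blue [ 98.5 302.5] 8 [4. 1.] 27 [ 0.9965 -0.367   0.013 ]
scene blue [103.5 304.5] 8 [4. 1.] 27 [ 0.9964 -0.3494  0.013 ]
scene blue [118.1591 310.4773] 44 [24.  2.] 22 [ 0.9966 -0.2989  0.013 ]
scene purple [362.8166 224.3822] 518 [12. 52.] 76 [0.3582 0.1657 0.013 ]
```

View pics/top_crop1.png

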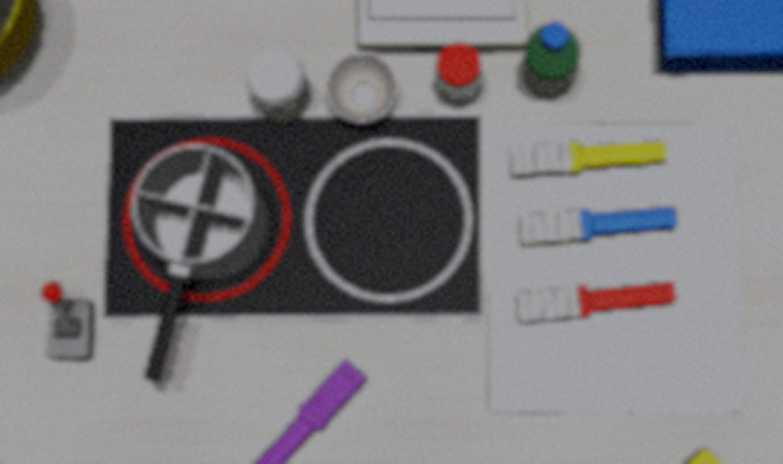

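View pics/scene_crop1.png

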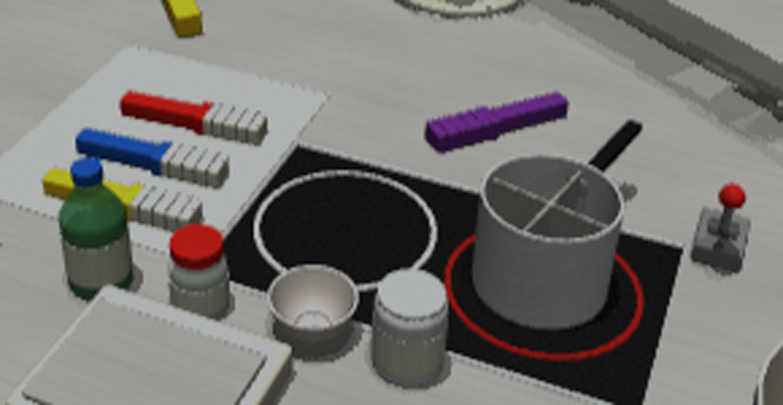

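Run:
```python
from h import *
T=ctrl.snapshot("top");S=ctrl.snapshot("scene")
print("ball",tri([(T,127.1,210.),(S,450.95,252.07)]), proj(T,tri([(T,127.1,210.),(S,450.95,252.07)])))
# white ring: fit on points by colour in hob area
g=T["img"].min(axis=2)
hob=np.zeros(g.shape,np.uint8); hob[155:217,212:274]=1
m=((g>120)&(hob>0)).astype(np.uint8)
p=cv2.findNonZero(m)[:,0]; W=np.array([onz(T,*q,0.) for q in p])[:,:2]
def circ(W):
    A=np.c_[2*W,np.ones(len(W))];x=np.linalg.lstsq(A,(W**2).sum(1),rcond=None)[0];return x[:2],np.sqrt(x[2]+x[:2]@x[:2])
print("load",circ(W),len(W))
m=mask(T["img"],"red"); m[:150]=0;m[220:]=0;m[:,:148]=0;m[:,215:]=0
p=cv2.findNonZero(m)[:,0]; W=np.array([onz(T,*q,0.) for q in p])[:,:2]
print("heat",circ(W),len(W))
# brushes
for c,(x,y) in dict(yellow=(313,163),blue=(315,187),red=(315,214)).items():
    b=[k for k in blobs(T["img"],c) if abs(k[0][0]-325)<12 and abs(k[0][1]-y)<12][0]
    box=cv2.boxPoints(b[2]); 
    print(c,b[0],b[2][1],b[2][2],onz(T,*b[0],.022))
save(T["img"],"pot1.png",(140,140,220,250),7)
save(T["img"],"br1.png",(280,150,350,225),8)
```

```text
ball [0.5037 0.451  0.0951] [127.3508 209.968 ]
load (array([0.6057, 0.0684]), np.float64(0.09838563341709379)) 304
heat (array([0.6095, 0.2933]), np.float64(0.09906192323970399)) 486
yellow [322.1814 163.1535] (8.066286087036133, 31.0516300201416) 87.95458984375 [ 0.6787 -0.2115  0.022 ]
blue [325.7512 185.9602] (8.033576011657715, 30.215839385986328) 87.70938873291016 [ 0.596  -0.2221  0.022 ]
red [324.9861 212.1759] (9.075458526611328, 31.2229061126709) 87.61405944824219 [ 0.5027 -0.2171  0.022 ]
```

View pics/pot1.png

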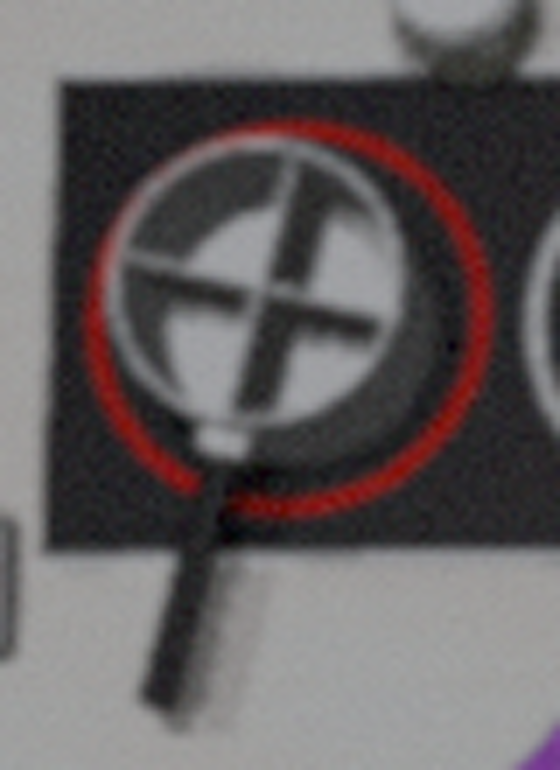

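View pics/br1.png

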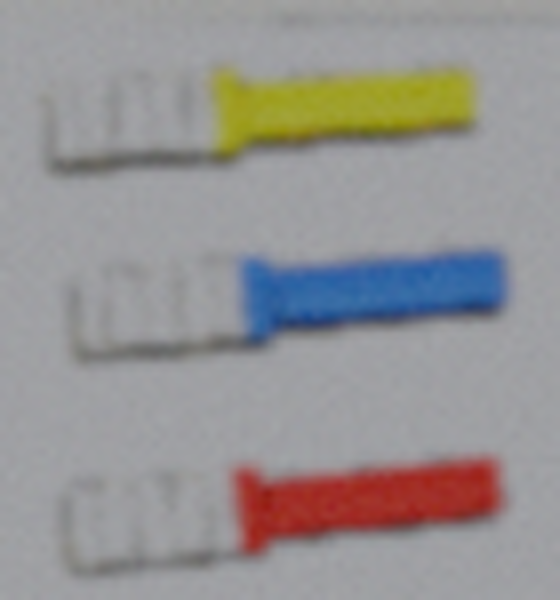

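Run:
```python
from h import *
T=ctrl.snapshot("top")
a=onz(T,177.4,180.3,.115);c=onz(T,177.9,181.4,.105);e=onz(T,163.2,239.5,.092)
print(a,c,e)
for k in (a,c):
    d=e-k; print(np.linalg.norm(d[:2]),np.degrees(np.arctan2(-d[1],-d[0])), (k+d/np.linalg.norm(d[:2])*.16))
for n,u,v in (("can",204,132),("bowl",234,139),("jar",267,135)): print(n,onz(T,u,v,.08))
st=ctrl.read_state();print(st["tcp_pos"],st["clock"])
```

```text
[0.5995 0.2819 0.115 ] [0.598  0.2822 0.105 ] [0.404  0.3284 0.092 ]
0.20093977773990834 -13.368158166790648 [0.4438 0.3189 0.0967]
0.19939962232712652 -13.394869663150129 [0.4423 0.3192 0.0946]
can [0.7784 0.2013 0.08  ]
bowl [0.7522 0.0969 0.08  ]
jar [ 0.7656 -0.0173  0.08  ]
[0.1997 0.5391 0.1757] 0.4
```

```bash
python3 -m handwheel '[[30,-4,0,2,1],[30,-8,0,2,1],[30,-8,0,2,1],[30,-8,0,2,1],[30,-8,0,2,1],[30,-8,0,2,1],[30,-8,0,2,1],[30,-8,0,2,1],[30,-8,0,2,1],[30,-8,0,2,1],[30,-8,0,0,1],[30,-4,0,0,1],[0,0,0,0,1],[0,0,0,0,1]]'
```

```text
clock: 1.8
tcp_pos: [0.5596, 0.451, 0.1753]
tcp_rot: [-0.001, 0.003, 1.0, -0.0]
ft_force: [-0.9, -0.8, 1.0]
opening: 0.0002
```

```bash
python3 -m handwheel '[[0,0,-30,0,1],[0,0,-30,0,1],[0,0,-30,0,1],[0,0,-7,0,1],[-10,0,0,0,1],[-20,0,0,0,1],[-15,0,0,0,1],[-15,0,0,0,1],[-15,0,0,0,1],[-15,0,0,0,1],[-10,0,0,0,1],[-6,0,0,0,1],[-4,0,0,0,1],[0,0,0,0,1]]'
python3 - <<'E'
from h import *
T=ctrl.snapshot("top");S=ctrl.snapshot("scene")
save(S["img"],"sw1.png",(400,180,500,300),5);print(ctrl.read_state()["ft_force"])
E
```

```text
clock: 3.2
tcp_pos: [0.4497, 0.4514, 0.0793]
tcp_rot: [0.0, 0.003, 1.0, 0.0]
ft_force: [0.9, 0.6, -0.6]
opening: 0.0008
[1.1256 0.0667 0.2122]
```

View pics/sw1.png

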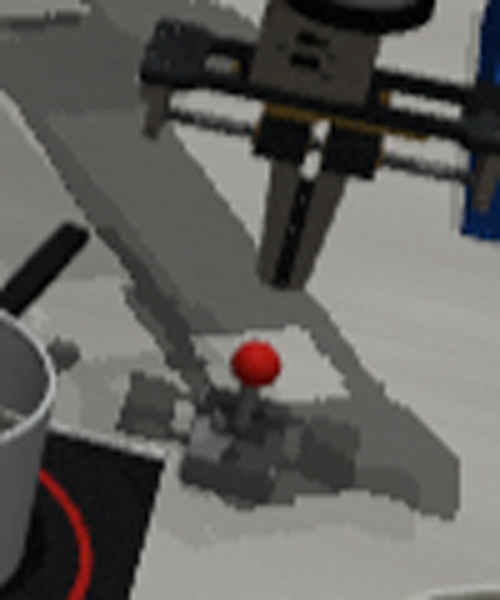

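Run:
```python
from h import *
T=ctrl.snapshot("top");S=ctrl.snapshot("scene")
p=ctrl.read_state()["tcp_pos"]
print(p,proj(S,p),proj(T,p),proj(S,[.504,.451,.095]))
for s,n in((T,"top"),(S,"scene")):print([ (b[0],b[1]) for b in blobs(s["img"],"red",8) if abs(b[0][0]-(127 if n=="top" else 451))<15])
save(T["img"],"sw2.png",(95,170,175,260),7)
```

```text
[0.4502 0.4511 0.0787] [452.4497 245.8604] [128.0771 226.4545] [451.2459 252.1309]
[(array([127.3793, 210.1724]), np.int32(29))]
[(array([450.9355, 252.129 ]), np.int32(62))]
```

View pics/sw2.png

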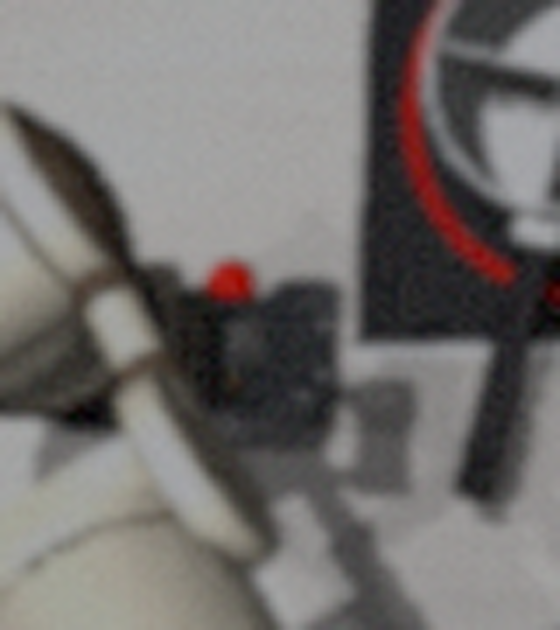

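Run:
```python
from h import *
W=ctrl.snapshot("wrist");save(W["img"],"w2.png");print(proj(W,[.504,.451,.095]),proj(W,ctrl.read_state()["tcp_pos"]))
S=ctrl.snapshot("scene");print(onz(S,457,237,.079),onz(S,457,237,.115),W["view"],-W["view"][:3,:3].T@W["view"][:3,3])
```

```text
[278.6257 322.356 ] [278.2157 238.5449]
[0.4008 0.458  0.079 ] [0.4547 0.4566 0.115 ] [[ 0.0061  1.     -0.0007 -0.4532]
 [ 0.9633 -0.0057  0.2683 -0.4358]
 [ 0.2683 -0.0023 -0.9633  0.1792]
 [ 0.      0.      0.      1.    ]] [0.3745 0.4511 0.2892]
```

View pics/w2.png

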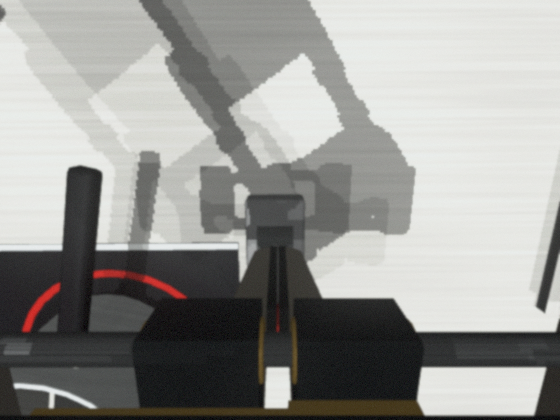

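```bash
python3 -m handwheel '[[-20,0,0,0,1],[-25,0,0,0,1],[-25,0,0,0,1],[-20,0,0,0,1],[0,0,-20,0,1],[0,0,-20,0,1],[0,0,-15,0,1],[0,0,-10,0,1],[0,0,0,0,1]]'
python3 - <<'E'
from h import *
S=ctrl.snapshot("scene");save(S["img"],"sw3.png",(400,150,520,270),5);p=ctrl.read_state()["tcp_pos"];print(p,proj(S,p))
W=ctrl.snapshot("wrist");save(W["img"],"w3.png")
E
```

```text
clock: 4.4
tcp_pos: [0.359, 0.4503, 0.0122]
tcp_rot: [-0.001, 0.003, 1.0, -0.001]
ft_force: [0.6, 0.1, 0.9]
opening: 0.0004
[0.3597 0.4509 0.0133] [451.6047 246.2293]
```

View pics/sw3.png

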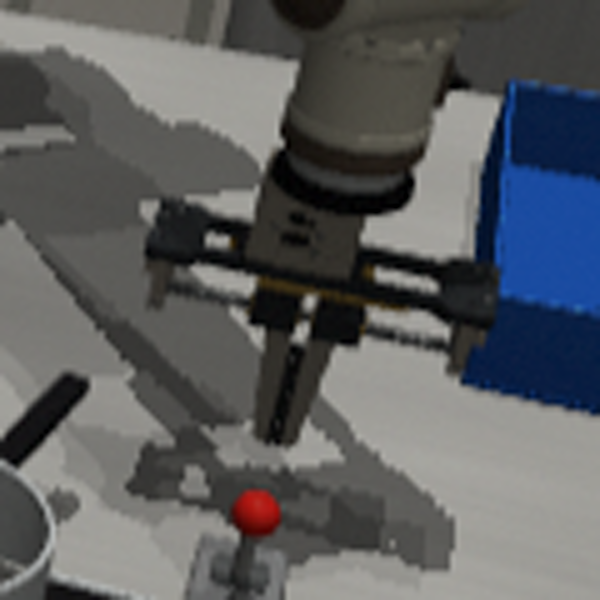

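View pics/w3.png

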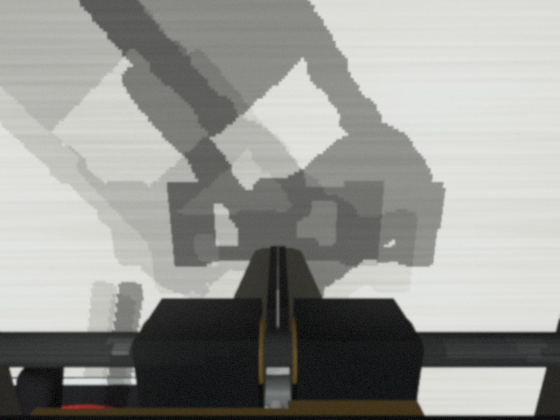

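```bash
python3 -m handwheel '[[0,0,-5,0,1],[0,0,-5,0,1],[0,0,-5,0,1],[0,0,-5,0,1],[0,0,-5,0,1],[0,0,0,0,1]]'; python3 -m handwheel '[[0,0,-3,0,1],[0,0,0,0,1]]';python3 -m handwheel '[[0,0,-3,0,1],[0,0,0,0,1]]'
```

```text
clock: 5.1
tcp_pos: [0.3591, 0.4506, -0.0123]
tcp_rot: [-0.001, 0.003, 1.0, -0.001]
ft_force: [-0.1, 0.2, -0.4]
opening: 0.0005
clock: 5.3
tcp_pos: [0.3596, 0.4511, -0.0145]
tcp_rot: [-0.0, 0.003, 1.0, -0.0]
ft_force: [0.5, 0.7, 0.0]
opening: 0.0004
clock: 5.5
tcp_pos: [0.3596, 0.451, -0.0175]
tcp_rot: [-0.0, 0.003, 1.0, -0.0]
ft_force: [-1.4, -0.4, 0.1]
opening: 0.0005
```

```bash
for i in 1 2 3 4; do python3 -m handwheel '[[0,0,-3,0,1],[0,0,0,0,1]]' | egrep 'tcp_pos|ft'; done
```

```text
tcp_pos: [0.3596, 0.451, -0.0206]
ft_force: [0.1, 0.7, -0.0]
tcp_pos: [0.3595, 0.4509, -0.0237]
ft_force: [0.3, -0.1, 0.2]
tcp_pos: [0.3595, 0.4509, -0.0267]
ft_force: [-0.8, -0.4, 0.0]
tcp_pos: [0.3595, 0.4509, -0.0297]
ft_force: [-0.5, 0.2, -0.6]
```

```bash
python3 - <<'E'
from h import *
S=ctrl.snapshot("scene");save(S["img"],"sw4.png",(400,150,520,270),5);p=ctrl.read_state()["tcp_pos"];print(p,proj(S,p))
T=ctrl.snapshot("top");save(T["img"],"tp4.png",(80,180,200,300),5)
E
python3 -m handwheel '[[0,0,-2,0,1],[0,0,0,0,1]]' | egrep 'tcp_pos|ft'
python3 -m handwheel '[[0,0,-2,0,1],[0,0,0,0,1]]' | egrep 'tcp_pos|ft'
```

```text
[ 0.3596  0.451  -0.0294] [448.8655 256.9304]
tcp_pos: [0.3596, 0.4511, -0.0314]
ft_force: [0.1, -0.3, -0.7]
tcp_pos: [0.3596, 0.451, -0.0335]
ft_force: [-0.5, 0.2, 0.2]
```

View pics/sw4.png

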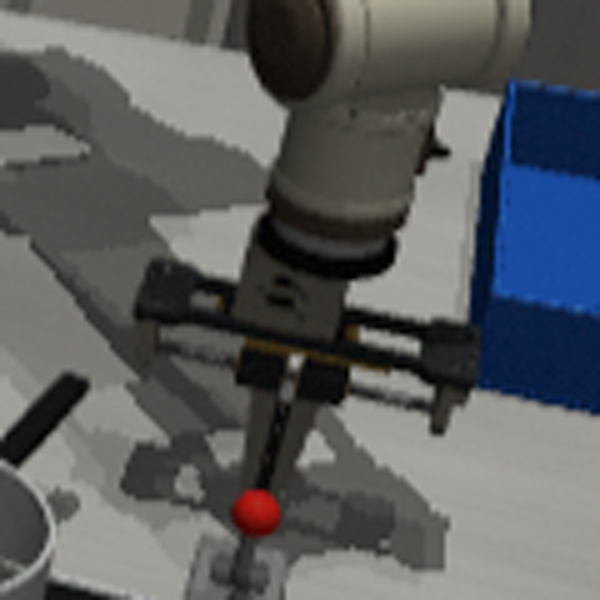

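View pics/tp4.png

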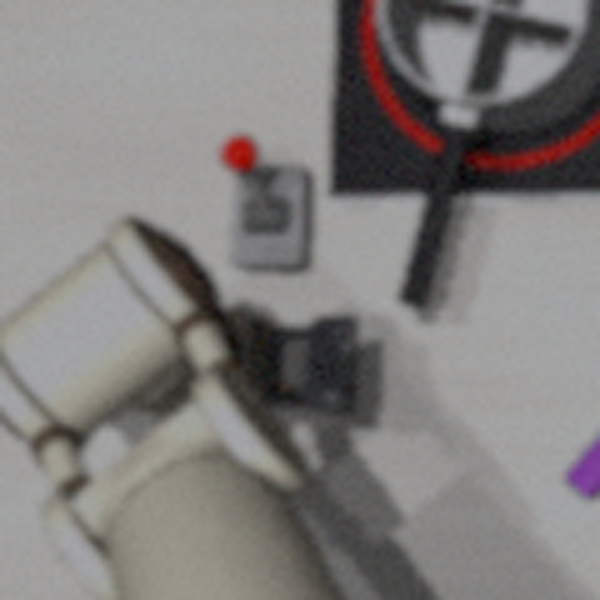

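```bash
for i in 1 2 3 4; do python3 -m handwheel '[[0,0,-2,0,1],[0,0,0,0,1]]' | egrep 'tcp_pos|ft'; done
```

```text
tcp_pos: [0.3596, 0.451, -0.0355]
ft_force: [0.7, 0.5, -0.3]
tcp_pos: [0.3596, 0.451, -0.0375]
ft_force: [0.8, 0.6, 0.5]
tcp_pos: [0.36, 0.4513, -0.0384]
ft_force: [-2.0, -2.5, 5.1]
tcp_pos: [0.36, 0.4513, -0.0385]
ft_force: [-6.6, -6.4, 21.2]
```

```bash
python3 -m handwheel '[[0,0,10,0,1],[0,0,40,0,1],[0,0,40,0,1],[0,0,40,0,1],[15,0,10,0,1],[35,0,0,0,1],[35,0,0,0,1],[35,0,0,0,1],[35,0,0,0,1],[30,0,0,0,1],[0,0,0,0,1],[0,0,-20,0,1],[0,0,-20,0,1],[0,0,-12,0,1],[0,0,0,0,1]]'
python3 - <<'E'
from h import *
S=ctrl.snapshot("scene");save(S["img"],"sw5.png",(400,150,520,270),5);p=ctrl.read_state()["tcp_pos"];q=p+[0,0,.038];print(p,proj(S,q))
T=ctrl.snapshot("top");print(proj(T,q))
E
```

```text
clock: 9.1
tcp_pos: [0.5424, 0.4504, 0.0442]
tcp_rot: [-0.002, 0.003, 1.0, -0.001]
ft_force: [-0.9, -0.9, -0.5]
opening: 0.0005
[0.5435 0.451  0.046 ] [448.5522 263.7512]
[128.855  198.8797]
```

View pics/sw5.png

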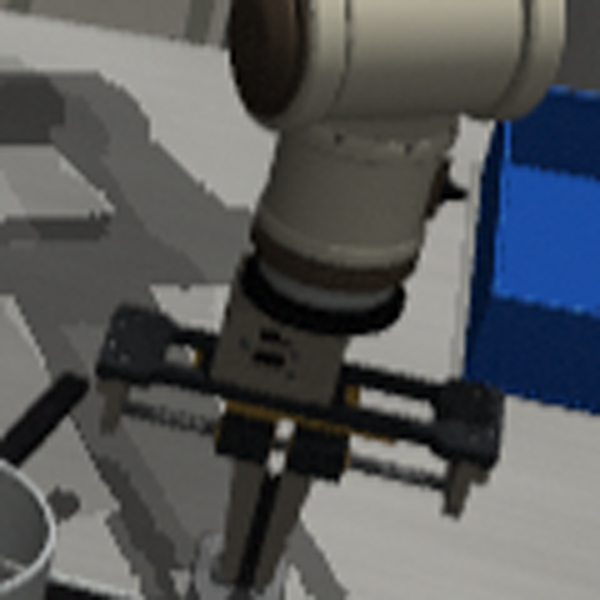

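```bash
python3 -m handwheel '[[-8,0,0,0,1],[-8,0,0,0,1],[-10,0,0,0,1],[-10,0,0,0,1],[-10,0,0,0,1],[-10,0,0,0,1],[-10,0,0,0,1],[-10,0,0,0,1],[0,0,0,0,1]]'
python3 -m handwheel '[[-8,0,0,0,1],[0,0,0,0,1]]'
python3 -m handwheel '[[-5,0,0,0,1],[0,0,0,0,1]]'
python3 -m handwheel '[[-4,0,0,0,1],[0,0,0,0,1]]'
```

```text
clock: 10.1
tcp_pos: [0.4667, 0.4511, 0.0463]
tcp_rot: [-0.001, 0.002, 1.0, -0.0]
ft_force: [-0.4, 1.1, 1.3]
opening: -0.0001
clock: 10.3
tcp_pos: [0.4598, 0.4511, 0.0465]
tcp_rot: [-0.0, 0.003, 1.0, -0.0]
ft_force: [-0.0, -0.1, 0.1]
opening: 0.0005
clock: 10.5
tcp_pos: [0.4553, 0.4511, 0.0467]
tcp_rot: [-0.0, 0.003, 1.0, -0.0]
ft_force: [0.2, 0.2, 1.0]
opening: 0.0
clock: 10.7
tcp_pos: [0.4546, 0.4511, 0.047]
tcp_rot: [0.003, 0.003, 1.0, 0.0]
ft_force: [8.3, 1.5, -5.2]
opening: 0.0004
```

```bash
python3 -m handwheel '[[8,0,0,0,1],[4,0,0,0,1],[0,0,30,0,1],[0,0,40,0,1],[-8,-30,10,-3,-1],[-8,-35,0,-5,-1],[-6,-35,0,-5,-1],[-2,-32,0,0,-1],[0,0,0,0,-1],[0,0,0,0,-1]]'
python3 - <<'E'
from h import *
S=ctrl.snapshot("scene");save(S["img"],"a5.png",(340,150,500,270),5);p=ctrl.read_state()["tcp_pos"];print(p)
W=ctrl.snapshot("wrist");save(W["img"],"w5.png")
T=ctrl.snapshot("top");save(T["img"],"t5.png",(80,150,220,270),5)
B=[b[0] for b in blobs(S["img"],"red",20) if 420<b[0][0]<480 and b[0][1]>150];Bt=[b[0] for b in blobs(T["img"],"red",8) if 115<b[0][0]<140]
print(B,Bt)
if B and Bt: print(tri([(S,*B[0]),(T,*Bt[0])]))
E
```

```text
clock: 11.7
tcp_pos: [0.44, 0.3193, 0.1271]
tcp_rot: [-0.0, 0.117, 0.993, 0.0]
ft_force: [0.1, 0.0, 0.3]
opening: 0.0468
[0.44   0.3198 0.1271]
[array([454.0182, 238.5636])] [array([126.4444, 231.4222])]
[0.4319 0.4511 0.0923]
```

View pics/a5.png

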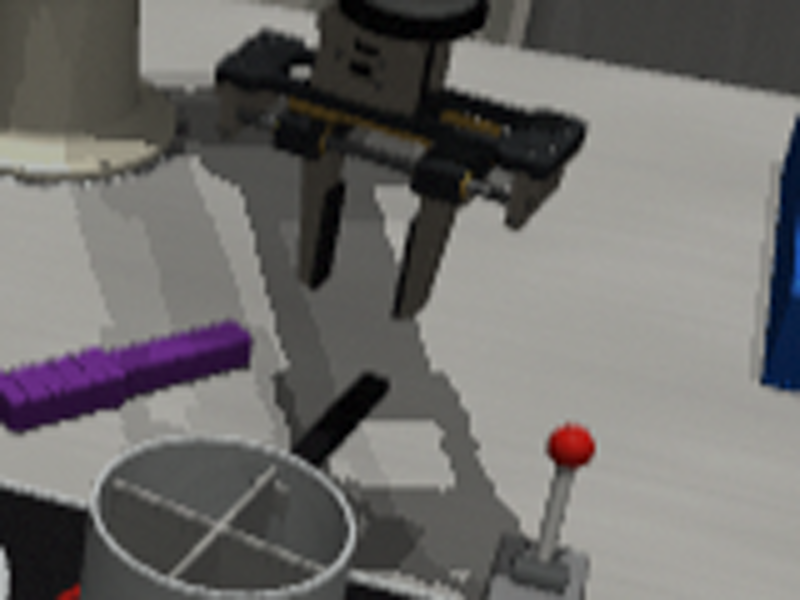

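View pics/w5.png

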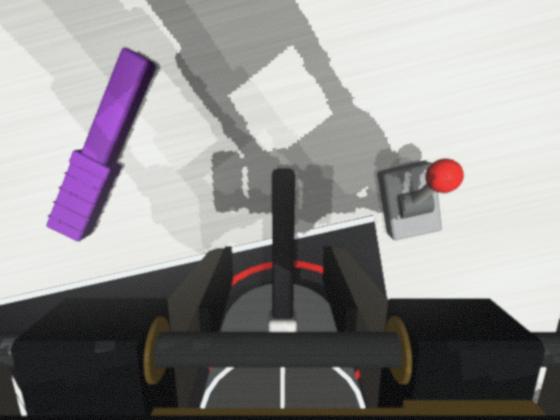

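Switch is now at the off stop (ball moved from x 0.504 to 0.432), and the real fingertip sits about 38 mm above the reported TCP, as found by touching the table. The wrist view shows the pot handle at (283,240) centred between the jaws (230 and 322). Gripping the handle.

```bash
python3 -m handwheel '[[0,0,-20,0,-1],[1,0,-20,0,-1],[0,0,-20,0,-1],[0,0,-20,0,-1],[0,0,-12,0,-1],[0,0,0,0,-1],[0,0,0,0,0],[0,0,0,0,0.6],[0,0,0,0,1],[0,0,0,0,1],[0,0,0,0,1],[0,0,0,0,1],[0,0,0,0,1]]'
python3 - <<'E'
from h import *
W=ctrl.snapshot("wrist");save(W["img"],"w6.png")
E
```

```text
clock: 13.15
tcp_pos: [0.4408, 0.3192, 0.0349]
tcp_rot: [0.0, 0.116, 0.993, 0.0]
ft_force: [0.5, 0.5, 0.8]
opening: 0.038
```

View pics/w6.png

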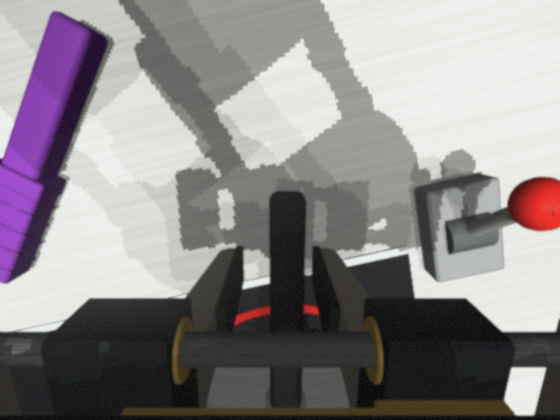

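```bash
python3 -m handwheel '[[1,5,0,0,0.4],[0,0,0,0,1],[0,0,0,0,1],[0,0,0,0,1],[0,0,0,0,1],[0,0,0,0,1],[0,0,0,0,1]]'
python3 -m handwheel '[[0,0,0,0,1],[0,0,0,0,1],[0,0,0,0,1]]'
```

```text
clock: 13.9
tcp_pos: [0.4418, 0.3242, 0.0348]
tcp_rot: [0.0, 0.116, 0.993, 0.0]
ft_force: [-0.4, 0.3, -0.3]
opening: 0.0181
clock: 14.2
tcp_pos: [0.4418, 0.3242, 0.0348]
tcp_rot: [0.0, 0.116, 0.993, 0.0]
ft_force: [-0.3, 1.2, 0.3]
opening: 0.018
```

```bash
python3 -m handwheel '[[0,-4,0,0,1],[0,-8,0,0,1],[0,-8,0,0,1]]'
python3 -m handwheel '[[0,-10,0,0,1],[1,-10,0,0,1],[0,-10,0,0,1],[1,-10,0,0,1],[0,-10,0,0,1],[1,-10,0,0,1],[0,-10,0,0,1],[1,-10,0,0,1],[0,-10,0,0,1],[1,-10,0,0,1]]'
python3 - <<'E'
from h import *
T=ctrl.snapshot("top");save(T["img"],"t7.png",(130,130,290,250),4.5)
W=ctrl.snapshot("wrist");save(W["img"],"w7.png")
E
```

```text
clock: 14.5
tcp_pos: [0.4418, 0.3044, 0.0349]
tcp_rot: [0.0, 0.115, 0.993, 0.0]
ft_force: [-0.2, 3.8, -0.9]
opening: 0.0176
clock: 15.5
tcp_pos: [0.4467, 0.2034, 0.0348]
tcp_rot: [-0.0, 0.116, 0.993, 0.0]
ft_force: [-1.1, 4.6, 0.4]
opening: 0.0178
```

View pics/t7.png

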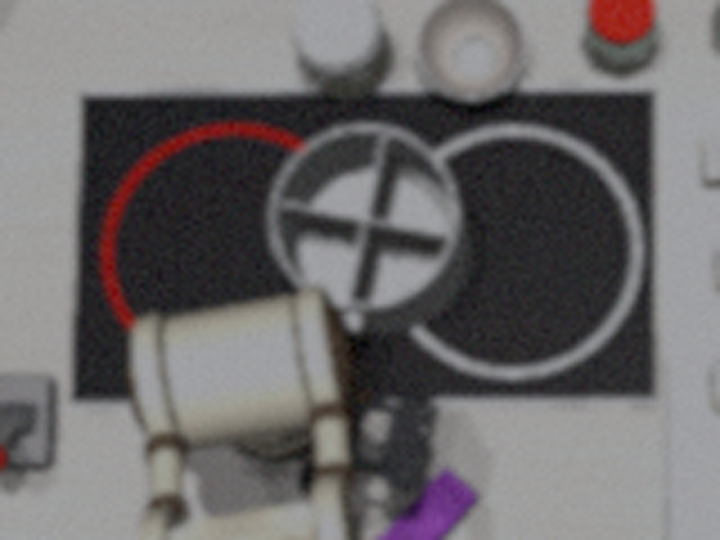

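View pics/w7.png

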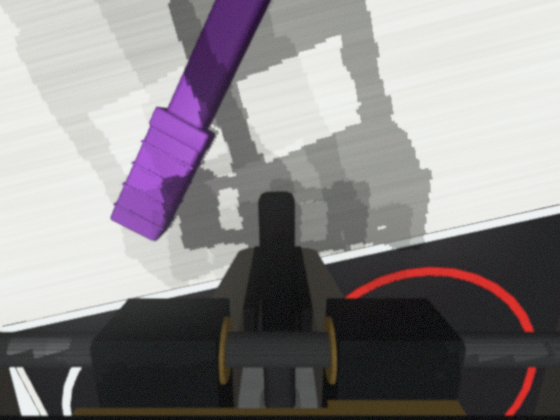

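```bash
python3 -m handwheel '[[0,-10,0,0,1],[1,-10,0,0,1],[0,-10,0,0,1],[0,-10,0,0,1],[0,-10,0,0,1],[1,-10,0,0,1],[0,-10,0,0,1],[0,-10,0,0,1],[0,-8,0,0,1],[0,-4,0,0,1],[0,0,0,0,1]]'
python3 - <<'E'
from h import *
T=ctrl.snapshot("top");save(T["img"],"t8.png",(130,130,290,250),4.5)
m=mask(T["img"],"red"); m[:150]=0;m[220:]=0;m[:,:148]=0;m[:,218:]=0
p=cv2.findNonZero(m)[:,0]; W=np.array([onz(T,*q,0.) for q in p])[:,:2]
A=np.c_[2*W,np.ones(len(W))];x=np.linalg.lstsq(A,(W**2).sum(1),rcond=None)[0];print("heat",x[:2],np.sqrt(x[2]+x[:2]@x[:2]))
E
```

```text
clock: 16.7
tcp_pos: [0.4489, 0.1115, 0.0348]
tcp_rot: [0.0, 0.116, 0.993, -0.0]
ft_force: [2.1, 3.4, -0.4]
opening: 0.018
heat [0.609  0.2928] 0.09859411589018846
```

View pics/t8.png

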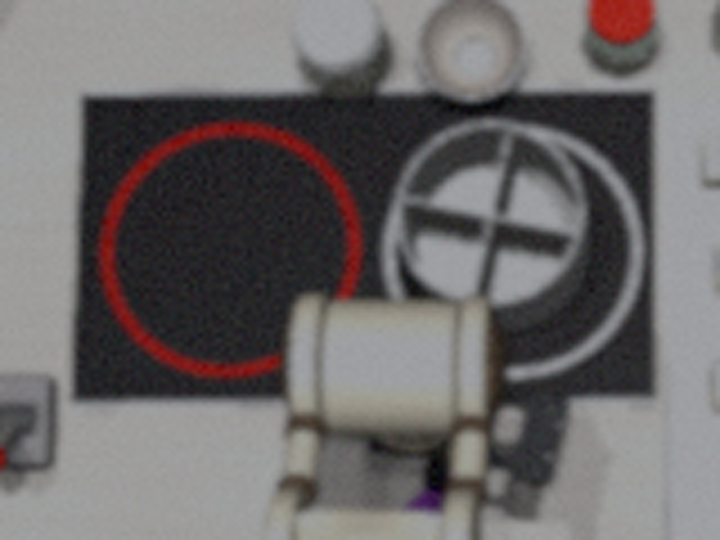

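Run:
```python
from h import *
T=ctrl.snapshot("top")
print(onz(T,239.6,177.3,.115),onz(T,130+494/4.5,130+220/4.5,.105))
g=cv2.cvtColor(T["img"],cv2.COLOR_RGB2GRAY)
# fit rim: bright points near radius 20..22.5px of centre, upper part
```

```text
[0.608  0.0742 0.115 ] [0.6049 0.0743 0.105 ]
```

```bash
python3 -m handwheel '[[0,-3,0,0,1],[0,-3,0,0,1],[0,0,0,0,1],[0,0,0,0,0.4],[0,0,0,0,0],[0,0,0,0,-1],[0,0,0,0,-1],[0,0,0,0,-1],[0,0,20,0,-1],[0,0,30,0,-1],[0,0,30,0,-1],[0,0,30,0,-1],[0,0,0,0,-1]]'
python3 - <<'E'
from h import *
print(ctrl.read_state()["joints"])
T=ctrl.snapshot("top");save(T["img"],"t9.png",(130,130,370,270),3.2)
for c,y in (("yellow",163),("blue",187),("red",213)):
    for b in blobs(T["img"],c):
        if abs(b[0][0]-325)<25 and abs(b[0][1]-y)<15:
            print(c,b[0],b[2][1],onz(T,*b[0],.022))
E
```

```text
clock: 18.1
tcp_pos: [0.4521, 0.106, 0.1494]
tcp_rot: [0.004, 0.116, 0.993, 0.0]
ft_force: [0.1, 1.4, 0.4]
opening: 0.0916
[-0.0307 -0.1224  1.935  -0.0001  1.3204 -1.3688]
yellow [322.0876 163.1521] (9.0, 31.0) [ 0.6787 -0.2112  0.022 ]
blue [328.5871 178.3383] (9.029956817626953, 30.15934181213379) [ 0.6234 -0.2328  0.022 ]
red [325.0465 212.1674] (9.072746276855469, 31.215042114257812) [ 0.5027 -0.2173  0.022 ]
```

View pics/t9.png

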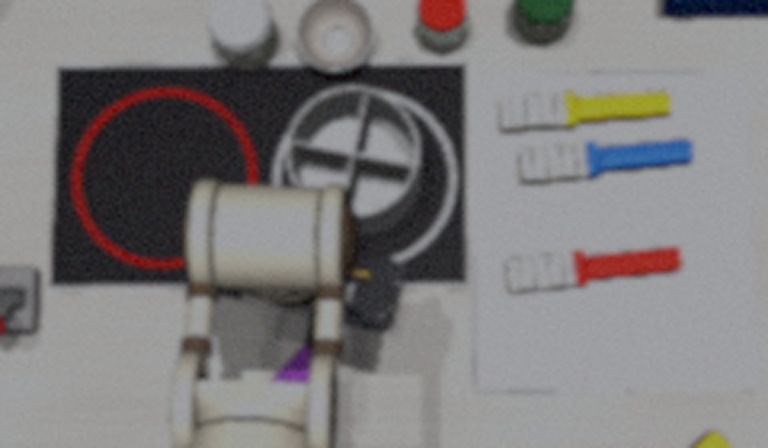

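```bash
cat >> h.py <<'E'
def brush(T,c,near,z=.022):
    n,l,st,ce=cv2.connectedComponentsWithStats(mask(T["img"],c))
    best=None
    for i in range(1,n):
        if 90<st[i,4]<350:
            P=np.argwhere(l==i)[:,::-1]
            W=np.array([onz(T,u,v,z)[:2] for u,v in P]);m=W.mean(0)
            d=np.linalg.norm(m-near)
            if best is None or d<best[0]:
                w,V=np.linalg.eigh(np.cov((W-m).T));a=V[:,1];s=(W-m)@a
                best=(d,m,a,np.ptp(s))
    d,m,a,L=best
    if a[1]>0:a=-a
    return m,a,L   # handle middle (x=+42), axis head->handle (assumed towards -y)
E
python3 - <<'E'
from h import *
T=ctrl.snapshot("top")
for c,n in (("red",(.503,-.217)),("blue",(.623,-.233)),("yellow",(.679,-.211))):
    m,a,L=brush(T,c,np.array(n)); print(c,m,a,L,"jaw",np.degrees(np.arctan2(a[1],a[0]))+90,"grip75",m+a*.033,"origin",m-a*.042,"head",m-a*.137)
E
```

```text
red [ 0.5028 -0.2172] [ 0.0975 -0.9952] 0.11038506859884528 jaw 5.595825781743841 grip75 [ 0.506  -0.2501] origin [ 0.4987 -0.1754] head [ 0.4894 -0.0809]
blue [ 0.6232 -0.2326] [ 0.0806 -0.9967] 0.10725022769211015 jaw 4.62115141830499 grip75 [ 0.6258 -0.2655] origin [ 0.6198 -0.1907] head [ 0.6121 -0.096 ]
yellow [ 0.6786 -0.2115] [ 0.0593 -0.9982] 0.11029170282050849 jaw 3.3968575311532447 grip75 [ 0.6806 -0.2444] origin [ 0.6761 -0.1695] head [ 0.6705 -0.0747]
```

```bash
python3 -m handwheel '[[4,-15,0,-6,-1],[5,-31,0,-6,-1],[5,-31,0,-6,-1],[5,-31,0,-6,-1],[5,-31,0,-6,-1],[5,-31,0,-6,-1],[5,-31,0,-6,-1],[5,-31,0,-6,-1],[5,-31,0,-6,-1],[5,-31,0,-6,-1],[5,-31,0,-6,-1],[0,-31,0,-5,-1],[0,0,0,0,-1],[0,0,0,0,-1],[0,0,-30,0,-1],[0,0,-30,0,-1],[0,0,0,0,-1]]'
python3 - <<'E'
from h import *
W=ctrl.snapshot("wrist");save(W["img"],"w10.png")
E
```

```text
clock: 19.9
tcp_pos: [0.4993, -0.2457, 0.0796]
tcp_rot: [-0.005, 0.671, 0.742, -0.0]
ft_force: [-1.0, 1.1, -0.7]
opening: 0.0915
```

View pics/w10.png

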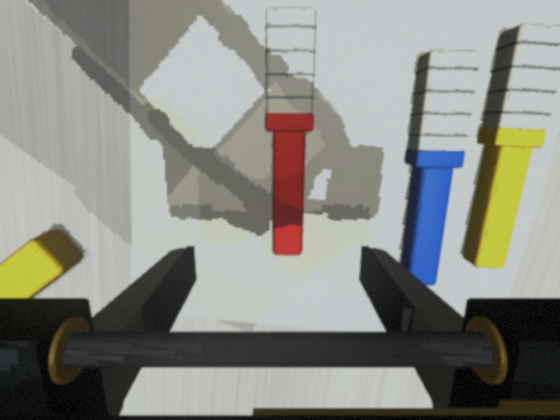

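```bash
python3 -m handwheel '[[8,-4,0,0,-1],[0,0,-30,0,-1],[0,0,-30,0,-1],[0,0,-25,0,-1],[0,0,-15,0,-1],[0,0,-10,0,-1],[0,0,0,0,-1]]'
python3 - <<'E'
from h import *
W=ctrl.snapshot("wrist");save(W["img"],"w11.png")
E
```

```text
clock: 20.65
tcp_pos: [0.511, -0.2538, -0.0254]
tcp_rot: [-0.0, 0.671, 0.741, 0.0]
ft_force: [0.6, 0.4, -0.5]
opening: 0.092
```

View pics/w11.png

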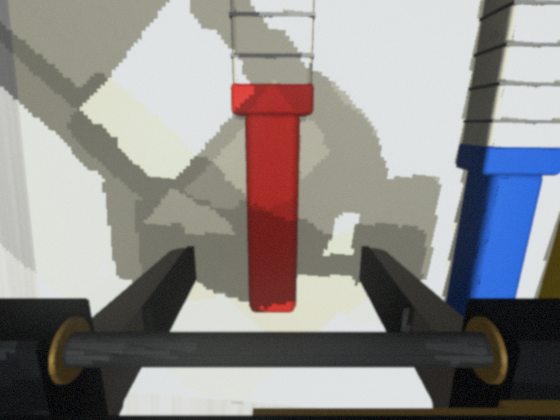

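Run:
```python
from h import *
W=ctrl.snapshot("wrist");p=ctrl.read_state()["tcp_pos"]
print(proj(W,p+[0,0,.038]),proj(W,p+[0,0,.038+.013]),onz(W,272,310,.026),p, onz(W,272,98,.026))
```

```text
[278.5894 261.1758] [278.7248 271.21  ] [ 0.5105 -0.2785  0.026 ] [ 0.5118 -0.2546 -0.0239] [ 0.5001 -0.1693  0.026 ]
```

```bash
python3 -m handwheel '[[-3,-5,-5,0,-1],[0,0,-5,0,0],[0,0,0,0,1],[0,0,0,0,1],[0,0,0,0,1],[0,0,0,0,1],[0,0,0,0,1],[0,0,0,0,1],[0,0,0,0,1],[0,0,0,0,1],[0,0,0,0,1],[0,0,0,0,1]]'
python3 -m handwheel '[[0,0,10,0,1],[0,0,15,0,1],[0,0,15,0,1],[0,0,15,0,1],[0,0,15,0,1],[0,0,0,0,1]]'
python3 - <<'E'
from h import *
W=ctrl.snapshot("wrist");save(W["img"],"w12.png")
S=ctrl.snapshot("scene");save(S["img"],"s12.png",(150,120,330,280),4)
E
```

```text
clock: 21.95
tcp_pos: [0.5078, -0.2588, -0.0352]
tcp_rot: [0.0, 0.671, 0.741, 0.0]
ft_force: [-0.4, -0.1, 0.3]
opening: 0.0257
clock: 22.55
tcp_pos: [0.5097, -0.2604, 0.0382]
tcp_rot: [0.003, 0.671, 0.741, 0.0]
ft_force: [0.4, -1.1, -0.8]
opening: 0.026
```

View pics/w12.png

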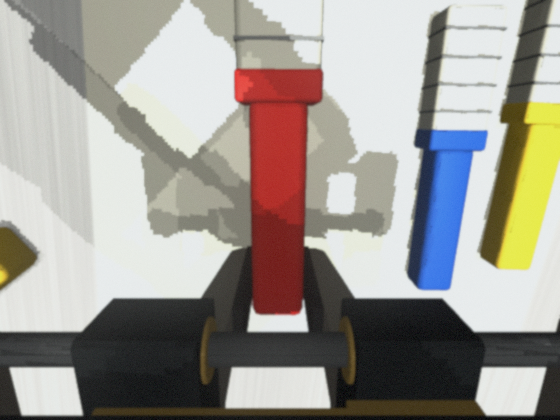

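View pics/s12.png

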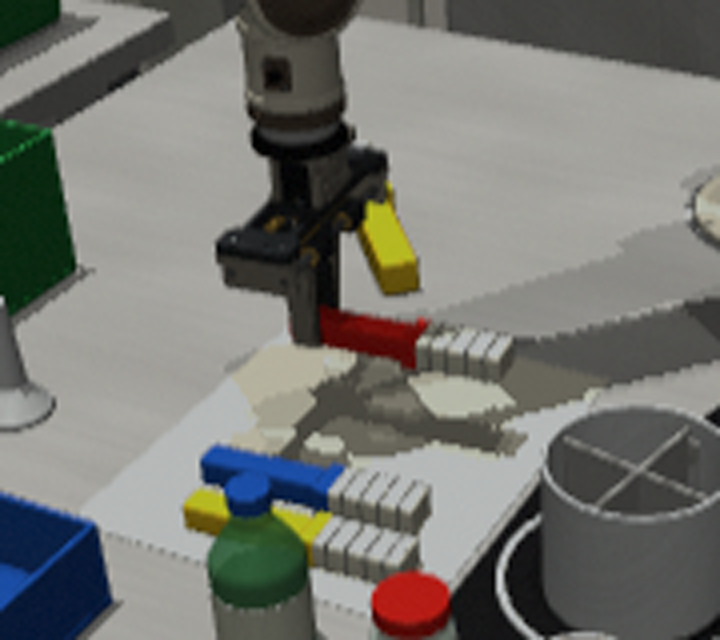

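```bash
for c in 1; do python3 -m handwheel '[[0,0,0,0,0.6],[0,0,0,0,0.55],[0,0,0,0,0.5],[0,0,0,0,0.5]]'; done; python3 -m handwheel '[[0,0,0,0,0.48],[0,0,0,0,0.48]]'
python3 - <<'E'
from h import *
W=ctrl.snapshot("wrist");save(W["img"],"w13.png")
E
```

```text
clock: 23.05
tcp_pos: [0.5075, -0.2586, 0.0343]
tcp_rot: [-0.0, 0.671, 0.741, -0.0]
ft_force: [0.2, -0.3, -0.1]
opening: 0.0254
clock: 23.25
tcp_pos: [0.5077, -0.2588, 0.0347]
tcp_rot: [-0.0, 0.671, 0.741, -0.0]
ft_force: [0.2, -0.6, -0.1]
opening: 0.026
```

View pics/w13.png

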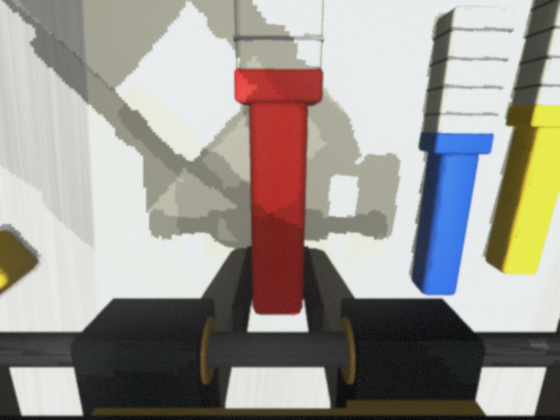

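```bash
cat > look.py <<'E'
from h import *
import sys
W=ctrl.snapshot("wrist")
m=mask(W["img"],sys.argv[1]);m[:, :200]=0; m[:,360:]=0
p=cv2.findNonZero(m)
print("rect",cv2.boundingRect(p) if p is not None else None, ctrl.read_state()["opening"])
save(W["img"],sys.argv[2])
E
python3 -m handwheel '[[0,0,0,0,0.46],[0,0,0,0,0.46]]'|tail -1;python3 look.py red w14a.png
python3 -m handwheel '[[0,0,0,0,0.45],[0,0,0,0,0.45]]'|tail -1;python3 look.py red w14b.png
python3 -m handwheel '[[0,0,0,0,0.44],[0,0,0,0,0.44]]'|tail -1;python3 look.py red w14c.png
```

```text
opening: 0.0256
rect (235, 69, 87, 245) 0.02602065816321524
opening: 0.026
rect (235, 69, 87, 245) 0.02586294704696023
opening: 0.0259
rect (235, 69, 87, 245) 0.026015875355514896
```

```bash
python3 -m handwheel '[[0,0,0,0,0.435],[0,0,0,0,0.435]]'|tail -1;python3 look.py red w15a.png
python3 -m handwheel '[[0,0,0,0,0.43],[0,0,0,0,0.43]]'|tail -1;python3 look.py red w15b.png
python3 -m handwheel '[[0,0,0,0,0.425],[0,0,0,0,0.425]]'|tail -1;python3 look.py red w15c.png
```

```text
opening: 0.0263
rect (244, 91, 68, 221) 0.025776243128709297
opening: 0.0265
rect (249, 122, 57, 163) 0.026101406409818638
opening: 0.0265
rect (250, 122, 56, 163) 0.026291613252835598
```

View pics/w15c.png

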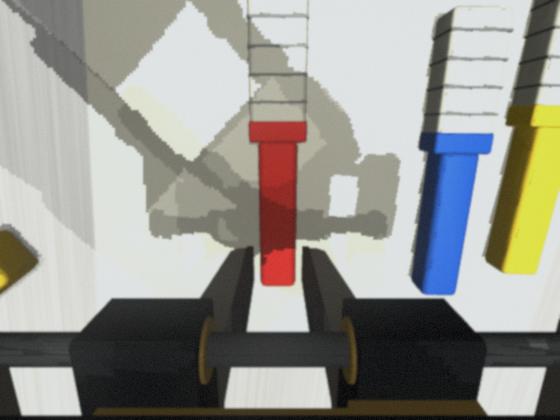

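Run:
```python
from h import *
S=ctrl.snapshot("scene");save(S["img"],"s15.png",(150,120,330,280),4)
```

```text
(no output)
```

View pics/s15.png

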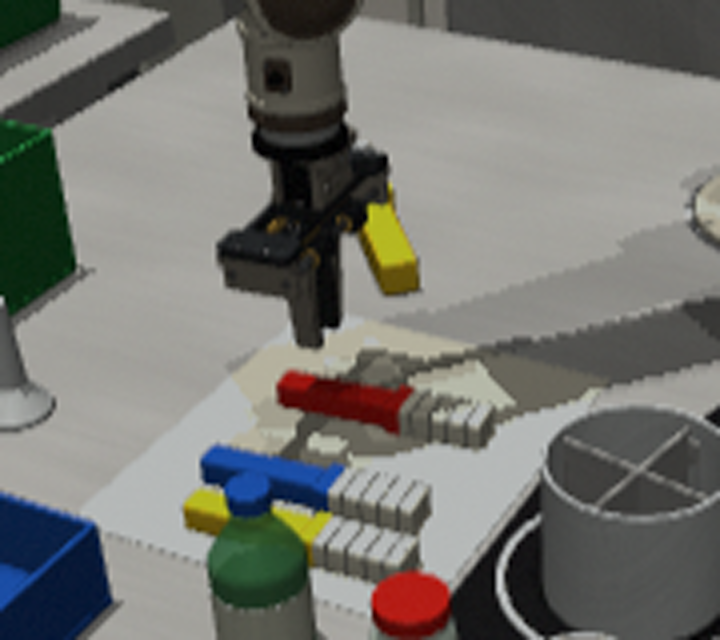

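View pics/w15a.png

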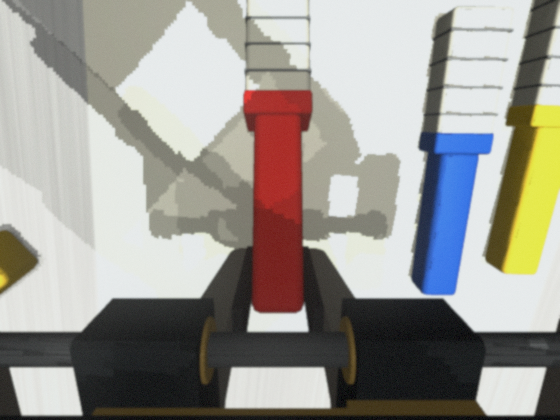

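Run:
```python
from h import *
W=ctrl.snapshot("wrist");p=ctrl.read_state()["tcp_pos"]
print(p,onz(W,278,284.5,.026),onz(W,278,130,.026))
```

```text
[ 0.5078 -0.2589  0.0348] [ 0.5119 -0.2982  0.026 ] [ 0.5009 -0.189   0.026 ]
```

```bash
python3 -m handwheel '[[2,-11,0,0,-0.1],[0,-10,-20,0,-0.1],[0,0,-20,0,-0.1],[0,0,-20,0,-0.1],[0,0,-9,0,-0.1],[0,0,0,0,1],[0,0,0,0,1],[0,0,0,0,1],[0,0,0,0,1],[0,0,0,0,1],[0,0,0,0,1]]'
python3 -m handwheel '[[0,0,10,0,1],[0,0,20,0,1],[0,0,20,0,1],[0,0,20,0,1],[0,0,15,0,1],[0,0,10,0,1],[0,0,0,0,1],[0,0,0,0,0.5],[0,0,0,0,0.45],[0,0,0,0,0.44]]'; python3 look.py red w16.png
```

```text
clock: 26.0
tcp_pos: [0.5107, -0.2807, -0.0329]
tcp_rot: [0.001, 0.671, 0.741, -0.0]
ft_force: [-0.1, -0.2, 5.5]
opening: 0.0258
clock: 27.0
tcp_pos: [0.5091, -0.2793, 0.0597]
tcp_rot: [-0.001, 0.671, 0.741, -0.0]
ft_force: [0.2, 0.7, -0.6]
opening: 0.0259
rect (234, 66, 86, 243) 0.025639103812329627
```

```bash
python3 -m handwheel '[[0,0,0,0,0.437],[0,0,0,0,0.437]]'|tail -1;python3 look.py red w17a.png
python3 -m handwheel '[[0,0,0,0,0.436],[0,0,0,0,0.436]]'|tail -1;python3 look.py red w17b.png
```

```text
opening: 0.0263
rect (234, 66, 86, 243) 0.026049219860877725
opening: 0.0261
rect (235, 67, 85, 242) 0.02631711369206923
```

```bash
python3 -m handwheel '[[0,0,0,0,0.436],[0,0,0,0,0.436],[0,0,0,0,0.436]]'|tail -1;python3 look.py red w18a.png
python3 -m handwheel '[[0,0,0,0,0.4355],[0,0,0,0,0.4355]]'|tail -1;python3 look.py red w18b.png
```

```text
opening: 0.0262
rect (235, 67, 85, 242) 0.025967674667181497
opening: 0.0263
rect (242, 79, 72, 230) 0.025732392574453648
```

```bash
python3 -m handwheel '[[0,0,0,0,0.4355]]'|tail -1;python3 look.py red w19a.png
python3 -m handwheel '[[0,0,0,0,0.4355]]'|tail -1;python3 look.py red w19b.png
```

```text
opening: 0.0259
rect (247, 104, 62, 204) 0.02622029689893237
opening: 0.026
rect (247, 104, 62, 204) 0.026323361955755763
```

View pics/w19b.png

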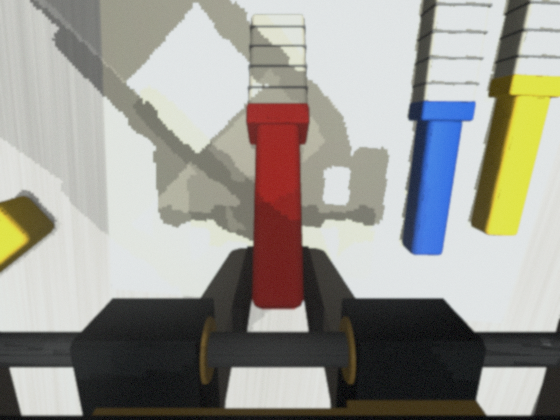

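```bash
python3 -m handwheel '[[0,0,0,0,0.6],[0,0,0,0,1],[0,0,5,0,1],[0,0,15,0,1],[0,0,20,0,1],[0,0,20,0,1],[0,0,20,0,1],[0,0,10,0,1],[0,0,0,0,1],[0,0,0,0,0.5],[0,0,0,0,0.44],[0,0,0,0,0.4355],[0,0,0,0,0.4355]]';python3 look.py red w20a.png
python3 -m handwheel '[[0,0,0,0,0.4355]]'|tail -1;python3 look.py red w20b.png
```

```text
clock: 29.75
tcp_pos: [0.5094, -0.2795, 0.15]
tcp_rot: [-0.001, 0.671, 0.741, -0.0]
ft_force: [0.2, -0.7, -1.2]
opening: 0.0259
rect (247, 104, 62, 204) 0.026239154088045644
opening: 0.026
rect (247, 104, 62, 204) 0.026004256931003063
```

```bash
python3 -m handwheel '[[0,0,0,0,0.4352],[0,0,0,0,0.4352]]'|tail -1;python3 look.py red w21a.png
python3 -m handwheel '[[0,0,0,0,0.435]]'|tail -1;python3 look.py red w21b.png
```

```text
opening: 0.026
rect (250, 124, 56, 188) 0.026124204725117815
opening: 0.0261
rect (252, 150, 52, 166) 0.025919320143245356
```

```bash
python3 -m handwheel '[[0,0,0,0,0.4352]]'|tail -1;python3 look.py red w22a.png
python3 -m handwheel '[[0,0,0,0,0.4352]]'|tail -1;python3 look.py red w22b.png
```

```text
opening: 0.0262
rect (252, 162, 51, 155) 0.02578490828027344
opening: 0.026
rect (252, 162, 51, 155) 0.026103010794534094
```

View pics/w22b.png

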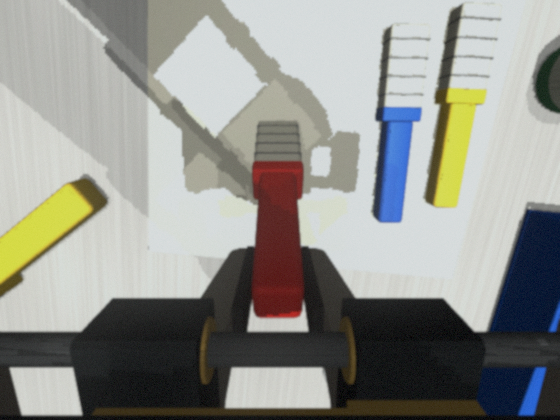

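```bash
python3 -m handwheel '[[0,0,0,0,0.435]]'|tail -1;python3 look.py red w23a.png
python3 -m handwheel '[[0,0,0,0,0.435]]'|tail -1;python3 look.py red w23b.png
```

```text
opening: 0.0262
rect (252, 162, 51, 155) 0.025925852753220725
opening: 0.0265
rect (252, 162, 52, 155) 0.025701981627165197
```

```bash
python3 -m handwheel '[[0,0,0,0,0.4348]]'|tail -1;python3 look.py red w24a.png
python3 -m handwheel '[[0,0,0,0,0.4348]]'|tail -1;python3 look.py red w24b.png
python3 -m handwheel '[[0,0,0,0,0.4346]]'|tail -1;python3 look.py red w24c.png
```

```text
opening: 0.026
rect (252, 162, 52, 155) 0.026031722997064518
opening: 0.0259
rect (252, 162, 51, 155) 0.02603954831961621
opening: 0.0259
rect (252, 165, 51, 152) 0.025916298505644367
```

View pics/w24c.png

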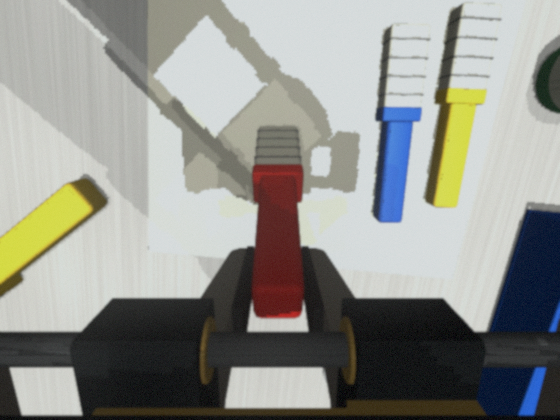

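```bash
python3 -m handwheel '[[0,0,0,0,0.4346]]'|tail -1;python3 look.py red w25a.png
python3 -m handwheel '[[0,0,0,0,0.4344]]'|tail -1;python3 look.py red w25b.png
python3 -m handwheel '[[0,0,0,0,0.4344]]'|tail -1;python3 look.py red w25c.png
```

```text
opening: 0.0263
rect (252, 181, 51, 137) 0.026079507065133407
opening: 0.0261
rect (252, 195, 51, 123) 0.025957101265532814
opening: 0.0263
rect (253, 205, 50, 112) 0.026588906430849282
```

View pics/w25c.png

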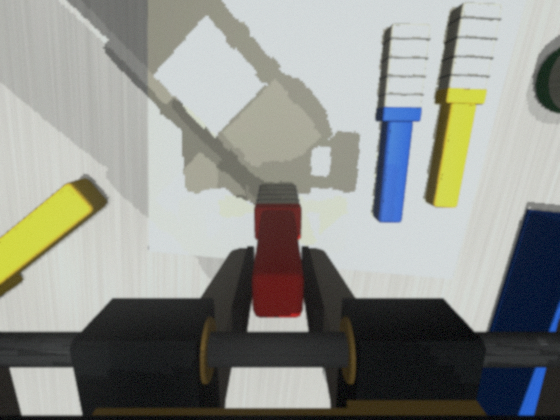

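```bash
python3 - <<'E'
from h import *
W=ctrl.snapshot("wrist");p=ctrl.read_state()["tcp_pos"]+[0,0,.038]
for dz in(.03,.01,-.076,-.16): print(dz,[proj(W,p+[0,dy,dz])[1].round(0) for dy in(-.013,0,.013)])
E
python3 -m handwheel '[[0,0,0,0,0.4344]]'|tail -1;python3 look.py red w26a.png
python3 -m handwheel '[[0,0,0,0,0.4344]]'|tail -1;python3 look.py red w26b.png
```

```text
0.03 [np.float64(310.0), np.float64(285.0), np.float64(260.0)]
0.01 [np.float64(290.0), np.float64(268.0), np.float64(245.0)]
-0.076 [np.float64(237.0), np.float64(221.0), np.float64(205.0)]
-0.16 [np.float64(210.0), np.float64(198.0), np.float64(185.0)]
opening: 0.0264
rect (252, 205, 51, 112) 0.02634226688682979
opening: 0.0262
rect (252, 205, 51, 112) 0.02591359558051218
```

Run:
```python
from h import *
S=ctrl.snapshot("scene");save(S["img"],"s26.png",(150,60,330,240),4);
```

```text
(no output)
```

View pics/s26.png

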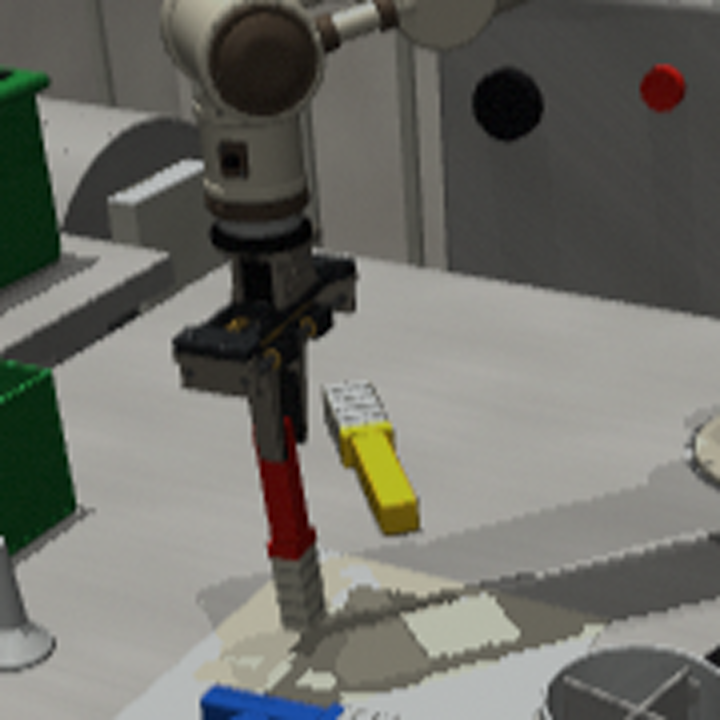

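```bash
python3 -m handwheel '[[0,0,0,0,0.6],[0,0,0,0,1],[0,0,20,0,1],[0,0,40,0,1],[0,0,40,0,1],[0,0,20,0,1],[0,0,0,0,1]]'
python3 look.py red w27.png
python3 - <<'E'
from h import *
T=ctrl.snapshot("top");save(T["img"],"t27.png",(200,140,290,250),7)
E
```

```text
clock: 32.95
tcp_pos: [0.5114, -0.2812, 0.275]
tcp_rot: [0.004, 0.671, 0.741, 0.0]
ft_force: [-0.3, -0.3, -1.0]
opening: 0.0257
rect (253, 206, 50, 111) 0.026091577201742495
```

View pics/t27.png

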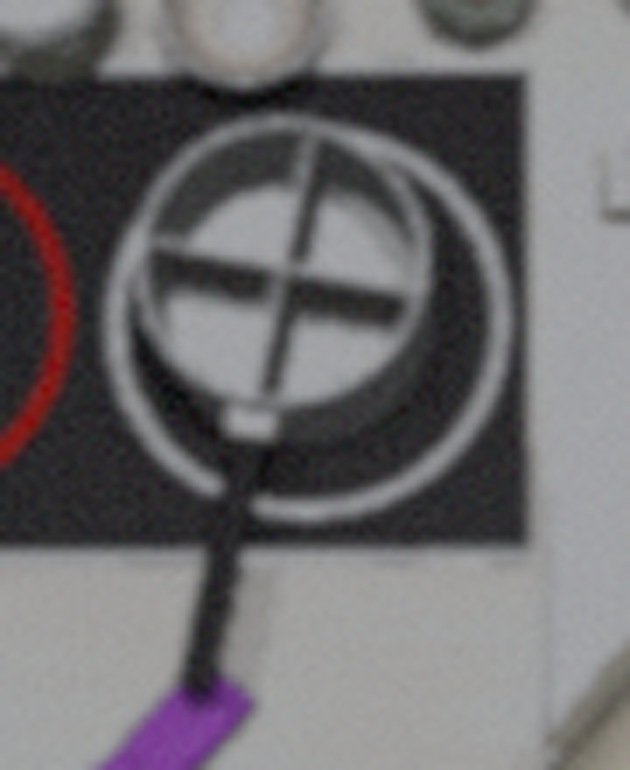

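Run:
```python
from h import *
T=ctrl.snapshot("top")
f=lambda u,v,z:onz(T,200+u/7,140+v/7,z)
a=f(287.5,262,.115);c=f(287,270,.105);e=f(200,685,.092);print(a,c,e)
x1=f(305,140,.105);x2=f(270,395,.105);print("cross angle",np.degrees(np.arctan2(*(x1-x2)[[1,0]])))
ax=(a+c)/2; d=ax-e; th=np.arctan2(d[1],d[0]);print("yaw",np.degrees(th),np.linalg.norm(d[:2]),ax)
ex=np.array([np.cos(th),np.sin(th)]);ey=np.array([-ex[1],ex[0]])
for sx in(1,-1):
  for sy in(1,-1): print(sx,sy,ax[:2]+.029*(sx*ex+sy*ey))
print(ctrl.read_state()["tcp_pos"])
```

```text
[0.6076 0.0693 0.115 ] [0.606  0.0702 0.105 ] [0.4079 0.1114 0.092 ]
cross angle -7.377578723567325
yaw -11.842036900028297 0.20321654916270132 [0.6068 0.0697 0.11  ]
1 1 [0.6411 0.0922]
1 -1 [0.6292 0.0354]
-1 1 [0.5843 0.1041]
-1 -1 [0.5724 0.0473]
[ 0.5091 -0.2793  0.2688]
```

```bash
python3 -m handwheel '[[6,12,0,2,1],[12,30,0,3,1],[12,30,0,3,1],[12,30,0,3,1],[12,30,0,3,1],[12,30,0,3,1],[12,30,0,3,1],[12,30,0,3,1],[12,30,0,3,1],[10,30,0,2,1],[8,20,0,0,1],[0,13,0,0,1],[0,0,0,0,1],[0,0,0,0,1]]'
python3 look.py red w28.png
python3 - <<'E'
from h import *
T=ctrl.snapshot("top");save(T["img"],"t28.png",(200,120,290,230),7);S=ctrl.snapshot("scene");save(S["img"],"s28.png",(200,120,400,300),4);
E
```

```text
clock: 34.5
tcp_pos: [0.6292, 0.0349, 0.2702]
tcp_rot: [-0.0, 0.472, 0.882, -0.0]
ft_force: [-0.4, -0.3, -1.7]
opening: 0.0259
rect (252, 0, 108, 317) 0.02605424063218473
```

View pics/w28.png

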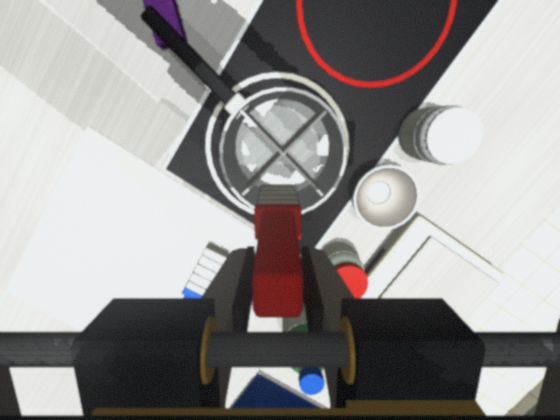

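View pics/s28.png

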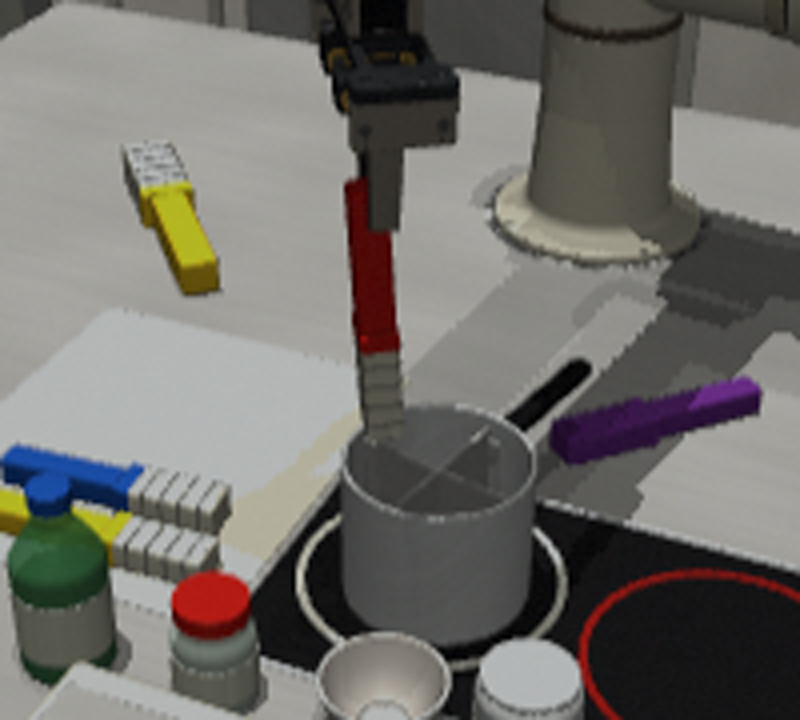

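View pics/t28.png

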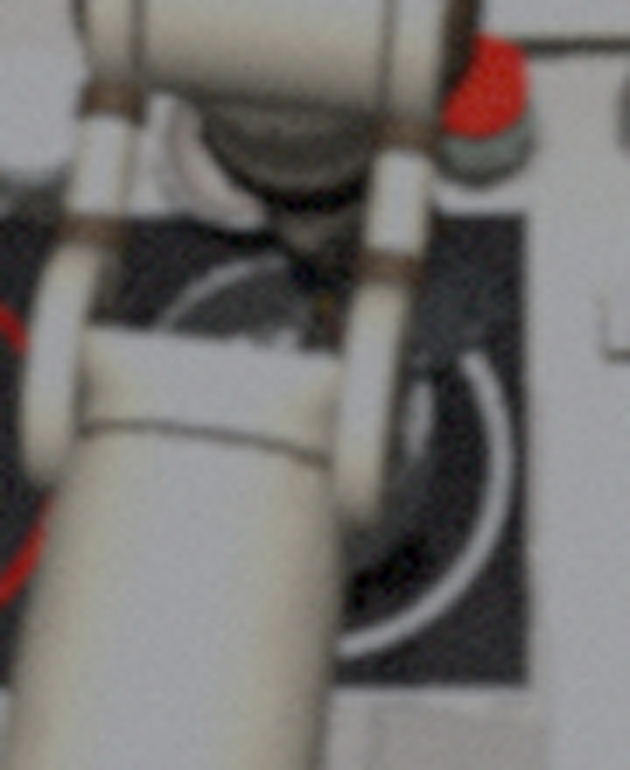

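Run:
```python
from h import *
W=ctrl.snapshot("wrist");p=ctrl.read_state()["tcp_pos"]
print(p[:2],"cross",onz(W,283,154,.105),"ends",onz(W,327,108,.105),onz(W,322,193,.105),onz(W,240,112,.105),"bristle",onz(W,278,190,.145),
 "pred",proj(W,[p[0],p[1],.143]))
S=ctrl.snapshot("scene")
print("bristle end in scene",200+382/4,120+438/4, proj(S,[p[0],p[1],.143]),"cross scene",200+440/4,120+470/4,proj(S,[.6065,.0695,.105]))
save(W["img"],"w28c.png",(190,60,370,240),4)
```

```text
[0.6296 0.0341] cross [0.6118 0.0713 0.105 ] ends [0.6241 0.1388 0.105 ] [0.6745 0.0593 0.105 ] [0.5476 0.0829 0.105 ] bristle [0.6255 0.0405 0.145 ] pred [277.9125 196.8054]
bristle end in scene 295.5 229.5 [293.8636 225.6595] cross scene 310.0 237.5 [308.4196 235.2367]
```

View pics/w28c.png

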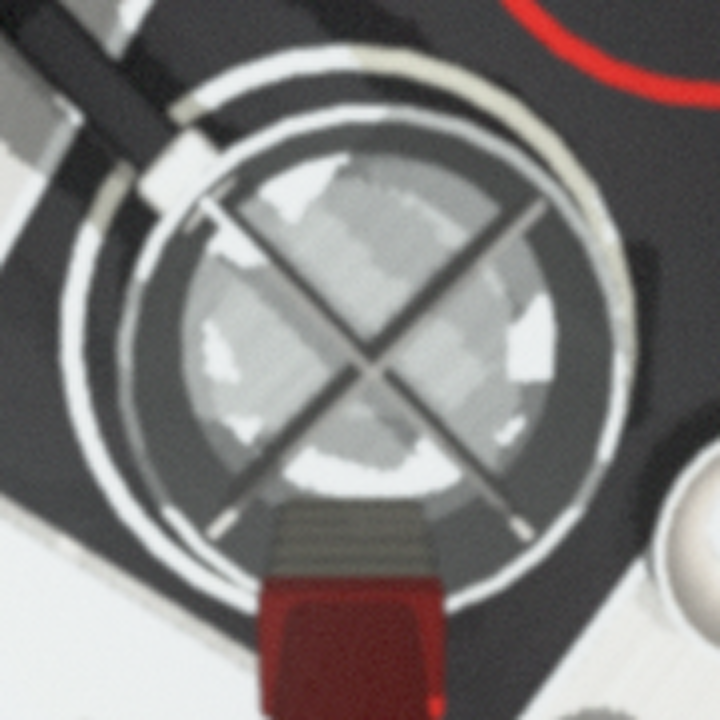

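```bash
python3 -m handwheel '[[2,2,-15,0,1],[0,0,-20,0,1],[0,0,-20,0,1],[0,0,-20,0,1],[0,0,-15,0,1],[0,0,-15,0,1],[0,0,0,0,1]]'
python3 look.py red w29.png
python3 - <<'E'
from h import *
S=ctrl.snapshot("scene");save(S["img"],"s29.png",(200,120,400,300),4);
E
```

```text
clock: 35.45
tcp_pos: [0.6301, 0.0373, 0.1627]
tcp_rot: [-0.002, 0.472, 0.882, -0.001]
ft_force: [-0.2, -0.6, -0.8]
opening: 0.0254
rect (252, 0, 108, 316) 0.02570638270147302
```

View pics/w29.png

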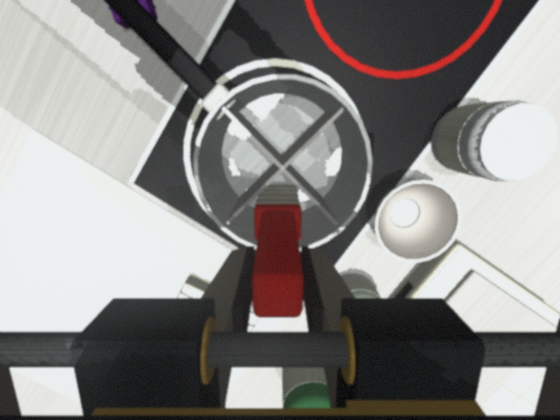

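View pics/s29.png

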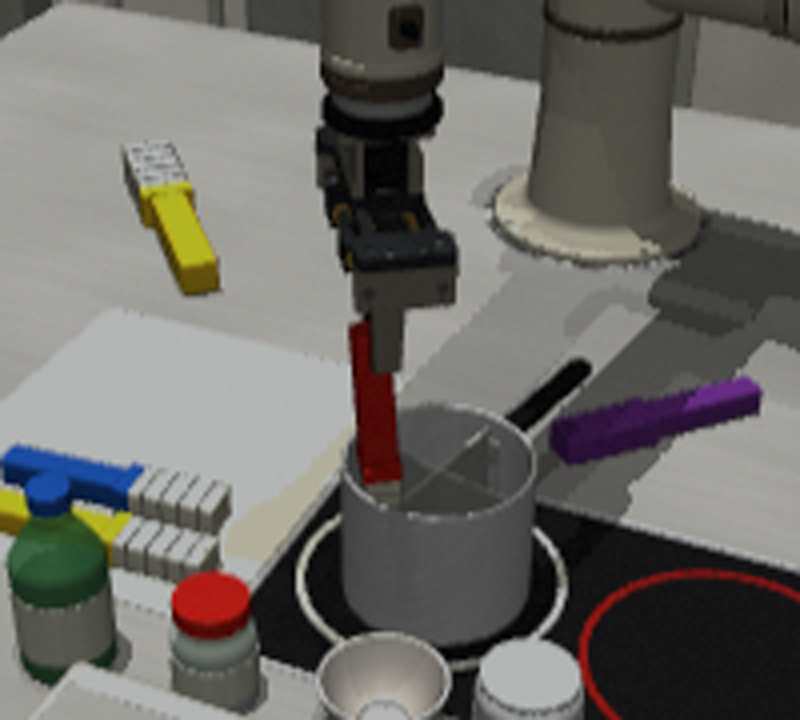

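```bash
python3 -m handwheel '[[0,0,-10,0,1],[0,0,-10,0,1],[0,0,0,0,1]]'; for i in 1 2; do python3 -m handwheel '[[0,0,-4,0,1],[0,0,0,0,1]]'|egrep 'tcp_pos|ft'; done
```

```text
clock: 35.85
tcp_pos: [0.6306, 0.0373, 0.1438]
tcp_rot: [-0.001, 0.472, 0.882, -0.001]
ft_force: [-0.3, 0.1, -0.9]
opening: 0.0259
tcp_pos: [0.6316, 0.0372, 0.1413]
ft_force: [0.7, 0.3, -1.2]
tcp_pos: [0.6315, 0.0372, 0.1374]
ft_force: [-1.3, 0.2, -0.4]
```

```bash
for i in 1 2 3; do python3 -m handwheel '[[0,0,-3,0,1],[0,0,0,0,1]]'|egrep 'tcp_pos|ft'; done
```

```text
tcp_pos: [0.6315, 0.0372, 0.1344]
ft_force: [0.3, -0.1, -0.9]
tcp_pos: [0.6323, 0.037, 0.1328]
ft_force: [-1.3, -0.3, 4.5]
tcp_pos: [0.6334, 0.0368, 0.1327]
ft_force: [-2.9, 0.1, 14.3]
```

```bash
python3 -m handwheel '[[0,0,3,0,1],[0,0,0,0,0.5],[0,0,0,0,0.4],[0,0,0,0,0.3],[0,0,0,0,0.15],[0,0,0,0,0.1],[0,0,0,0,0.1],[0,0,0,0,0.1]]'
python3 look.py red w30.png
python3 -m handwheel '[[0,0,15,0,0.1],[0,0,25,0,0.1],[0,0,30,0,0.1],[0,0,40,0,0.1],[0,0,20,0,0.1],[0,0,0,0,0]]'
python3 - <<'E'
from h import *
S=ctrl.snapshot("scene");save(S["img"],"s30.png",(200,120,400,300),4);
E
```

```text
clock: 37.65
tcp_pos: [0.6317, 0.0372, 0.1317]
tcp_rot: [-0.0, 0.472, 0.882, -0.0]
ft_force: [0.9, -0.3, -0.3]
opening: 0.0411
rect (253, 0, 107, 296) 0.041335734230312685
clock: 38.3
tcp_pos: [0.6341, 0.0369, 0.2676]
tcp_rot: [0.004, 0.472, 0.882, 0.002]
ft_force: [0.7, 0.2, 1.2]
opening: 0.0454
```

View pics/s30.png

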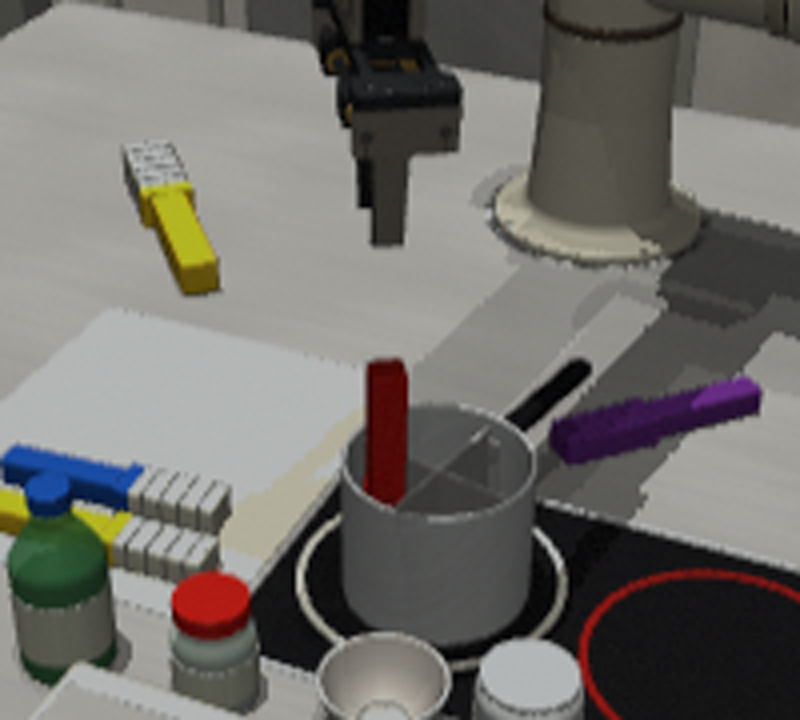

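```bash
python3 -m handwheel '[[0,-15,0,-2,0],[0,-30,0,-3,0],[-1,-30,0,-3,0],[-1,-30,0,-3,0],[-1,-30,0,-3,0],[-1,-30,0,-3,0],[-1,-30,0,-3,0],[-1,-30,-20,-3,0],[-1,-30,-30,-3,0.17],[0,-30,-40,-3,0.17],[0,-15,-40,0,0.17],[0,-6,-30,0,0.17],[0,0,-30,0,0.17],[0,0,0,0,0.17],[0,0,0,0,0.17]]'
python3 look.py blue w31.png
python3 - <<'E'
from h import *
T=ctrl.snapshot("top")
print(brush(T,"yellow",np.array([.679,-.211])))
E
```

```text
clock: 39.85
tcp_pos: [0.6234, -0.2687, 0.0705]
tcp_rot: [-0.002, 0.678, 0.735, -0.0]
ft_force: [0.7, -0.2, 0.6]
opening: 0.0385
rect (260, 103, 49, 146) 0.03805964717406442Traceback (most recent call last):
  File "<stdin>", line 3, in <module>
  File "h.py", line 43, in brush
    d,m,a,L=best
    ^^^^^^^
TypeError: cannot unpack non-iterable NoneType object
```

View pics/w31.png

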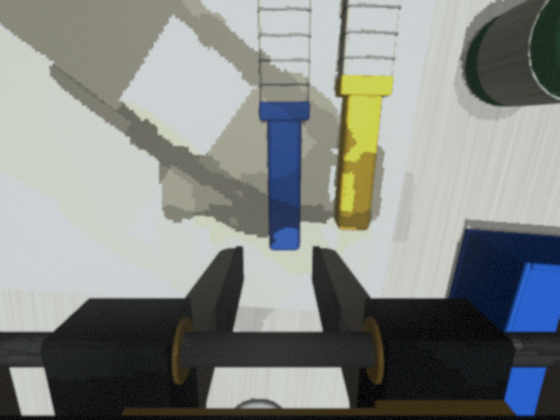

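Run:
```python
from h import *
W=ctrl.snapshot("wrist");p=ctrl.read_state()["tcp_pos"]
print(p,"end",onz(W,285,248.5,.026),"neck",onz(W,284.5,112,.026),"yel end",onz(W,354,228,.026),onz(W,366,86,.026))
```

```text
[ 0.6259 -0.2697  0.0742] end [ 0.634  -0.2957  0.026 ] neck [ 0.6241 -0.1871  0.026 ] yel end [ 0.6889 -0.2732  0.026 ] [ 0.682  -0.1641  0.026 ]
```

```bash
python3 -m handwheel '[[4,-6,-20,0,0.17],[0,0,-25,0,0.17],[0,0,-20,0,0.17],[0,0,-9,0,0.17],[0,0,0,0,0.17]]'
python3 look.py blue w32.png
python3 - <<'E'
from h import *
print(ctrl.read_state()["tcp_pos"])
E
```

```text
clock: 40.5
tcp_pos: [0.6285, -0.2745, -0.0024]
tcp_rot: [-0.0, 0.678, 0.735, -0.0]
ft_force: [0.5, -0.0, -0.4]
opening: 0.038
rect (243, 80, 70, 204) 0.03823137802350815
[ 0.6293 -0.2751 -0.0012]
```

View pics/w32.png

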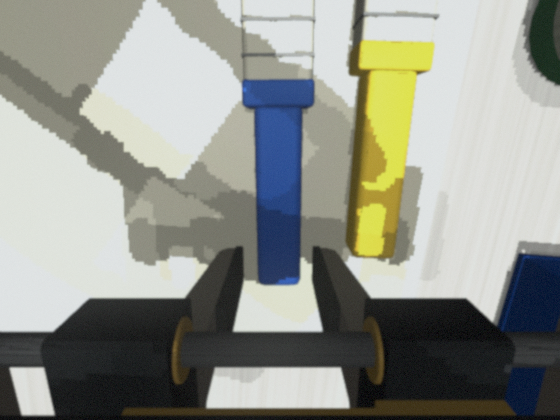

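```bash
python3 - <<'E'
from h import *
W=ctrl.snapshot("wrist")
print(onz(W,278.5,284,.026))
E
python3 -m handwheel '[[0,0,-15,0,0.17],[0,0,-10,0,0.17],[0,0,-7,0,0.17],[0,0,0,0,0.17]]'
python3 look.py blue w33.png
```

```text
[ 0.6313 -0.2954  0.026 ]
clock: 41.0
tcp_pos: [0.6274, -0.274, -0.0363]
tcp_rot: [-0.002, 0.678, 0.735, -0.0]
ft_force: [-1.0, 0.1, -0.6]
opening: 0.0382
rect (237, 71, 87, 245) 0.03815713118426767
```

View pics/w33.png

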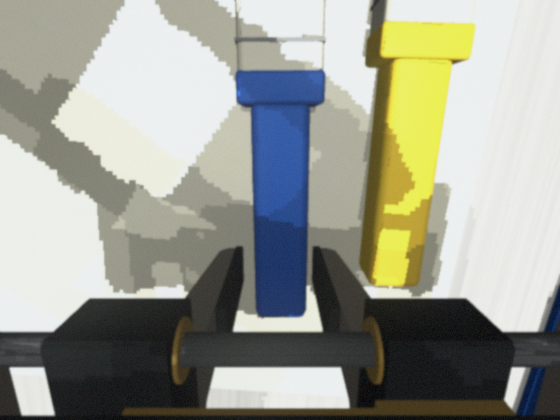

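```bash
python3 -m handwheel '[[0,-4,0,0,0.17],[0,0,0,0,0.6],[0,0,0,0,1],[0,0,0,0,1],[0,0,0,0,1],[0,0,0,0,1],[0,0,0,0,1],[0,0,0,0,1]]'
python3 -m handwheel '[[0,0,10,0,1],[0,0,20,0,1],[0,0,25,0,1],[0,0,25,0,1],[0,0,20,0,1],[0,0,0,0,1],[0,0,0,0,0.5],[0,0,0,0,0.44],[0,0,0,0,0.4355],[0,0,0,0,0.4355]]'; python3 look.py blue w34.png
python3 -m handwheel '[[0,0,0,0,0.4355],[0,0,0,0,0.4355]]'|tail -1; python3 look.py blue w34b.png
```

```text
clock: 41.85
tcp_pos: [0.6292, -0.2794, -0.0336]
tcp_rot: [0.001, 0.678, 0.735, -0.0]
ft_force: [0.2, -1.5, 4.0]
opening: 0.0258
clock: 42.85
tcp_pos: [0.6281, -0.2784, 0.0645]
tcp_rot: [-0.001, 0.678, 0.735, -0.0]
ft_force: [0.6, 0.8, -0.4]
opening: 0.0257
rect (235, 58, 86, 245) 0.025995118634713422
opening: 0.026
rect (248, 102, 59, 199) 0.02609019871364281
```

```bash
python3 -m handwheel '[[0,0,0,0,0.6],[0,0,0,0,1],[0,0,10,0,1],[0,0,20,0,1],[0,0,20,0,1],[0,0,20,0,1],[0,0,15,0,1],[0,0,0,0,1],[0,0,0,0,0.5],[0,0,0,0,0.44],[0,0,0,0,0.4352],[0,0,0,0,0.4352]]'; python3 look.py blue w35.png
python3 -m handwheel '[[0,0,0,0,0.435]]'|tail -1; python3 look.py blue w35b.png
```

```text
clock: 44.35
tcp_pos: [0.6283, -0.2785, 0.1497]
tcp_rot: [-0.001, 0.678, 0.735, -0.0]
ft_force: [0.5, 0.1, -0.5]
opening: 0.0257
rect (248, 103, 59, 199) 0.026326325521236472
opening: 0.0259
rect (251, 126, 54, 180) 0.026043262929761845
```

View pics/w35b.png

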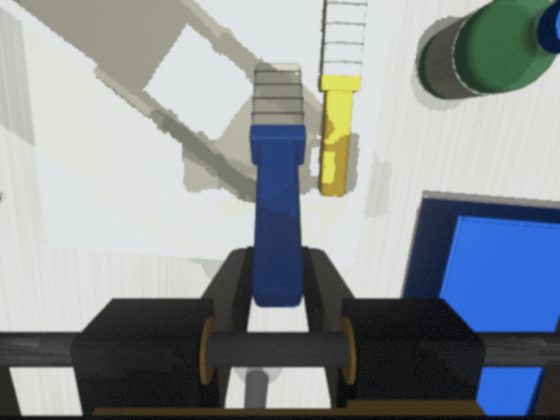

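```bash
for i in 1 2; do python3 -m handwheel '[[0,0,0,0,0.435]]'|tail -1; python3 look.py blue w36_$i.png;done
for i in 3 4; do python3 -m handwheel '[[0,0,0,0,0.4348]]'|tail -1; python3 look.py blue w36_$i.png;done
```

```text
opening: 0.0264
rect (253, 174, 50, 138) 0.02608094854682769
opening: 0.026
rect (253, 188, 50, 124) 0.026090598656944197
opening: 0.0257
rect (253, 187, 50, 125) 0.025730453314804145
opening: 0.0258
rect (253, 187, 50, 125) 0.026498730065457898
```

```bash
for i in 1 2; do python3 -m handwheel '[[0,0,0,0,0.4346]]'|tail -1; python3 look.py blue w37_$i.png;done
for i in 3 ; do python3 -m handwheel '[[0,0,0,0,0.4344]]'|tail -1; python3 look.py blue w37_$i.png;done
```

```text
opening: 0.0262
rect (253, 187, 50, 125) 0.026115289514884895
opening: 0.0264
rect (253, 187, 50, 125) 0.025829525324982675
opening: 0.0264
rect (253, 190, 50, 122) 0.02575856747811195
```

View pics/w37_3.png

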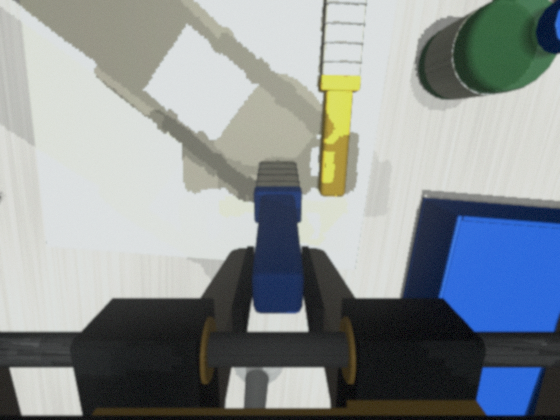

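Blue is near upright: the band sits at row 190, against 205 when vertical. A few more single steps.

```bash
for i in 1 2 3; do python3 -m handwheel '[[0,0,0,0,0.4344]]'|tail -1; python3 look.py blue w38_$i.png;done
```

```text
opening: 0.0259
rect (253, 199, 49, 112) 0.026177441077912204
opening: 0.0263
rect (253, 204, 49, 107) 0.026224225216718498
opening: 0.026
rect (253, 204, 50, 107) 0.026134739924997298
```

```bash
python3 -m handwheel '[[0,0,0,0,0.6],[0,0,0,0,1],[0,0,20,0,1],[0,0,40,0,1],[0,0,40,0,1],[0,0,40,0,1],[0,0,40,0,1],[0,0,20,0,1],[0,0,0,0,1],[0,0,0,0,1]]';python3 look.py blue w39.png
```

```text
clock: 47.05
tcp_pos: [0.6287, -0.2788, 0.3499]
tcp_rot: [-0.0, 0.678, 0.735, -0.0]
ft_force: [-0.2, 0.4, -1.2]
opening: 0.0257
rect (253, 205, 49, 107) 0.025789034877160565
```

```bash
python3 -m handwheel '[[1,15,0,-3,1],[1,28,0,-5,1],[1,28,0,-5,1],[1,28,0,-5,1],[1,28,0,-5,1],[1,28,0,-5,1],[1,28,0,-5,1],[1,28,0,-5,1],[1,28,0,-5,1],[1,28,0,-5,1],[1,28,0,-5,1],[1,28,0,-5,1],[1,28,0,-3,1],[1,20,0,0,1],[0,1,0,0,1],[0,0,0,0,1],[0,0,0,0,1]]';python3 look.py blue w40.png
python3 - <<'E'
from h import *
S=ctrl.snapshot("scene");save(S["img"],"s40.png",(200,80,400,280),3.5);
W=ctrl.snapshot("wrist");save(W["img"],"w40c.png",(190,60,370,240),4)
E
```

```text
clock: 48.8
tcp_pos: [0.6425, 0.0921, 0.3497]
tcp_rot: [-0.0, 0.957, 0.289, -0.001]
ft_force: [-0.5, -0.5, -0.2]
opening: 0.0257
rect (253, 201, 50, 110) 0.02580837565456505
```

View pics/w40.png

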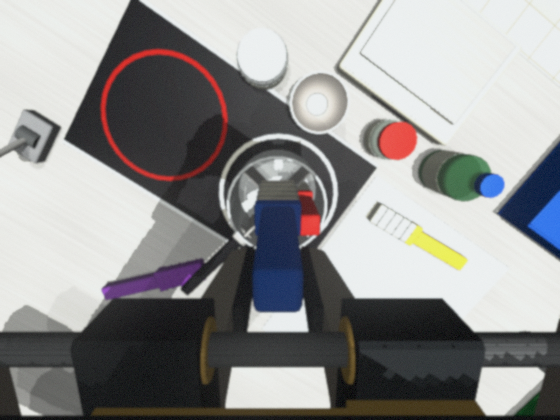

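View pics/s40.png

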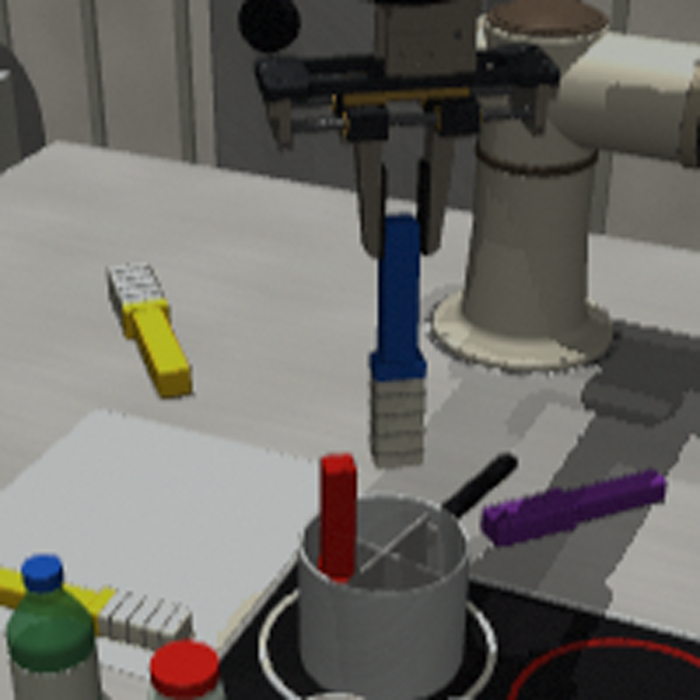

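Run:
```python
from h import *
W=ctrl.snapshot("wrist");p=ctrl.read_state()["tcp_pos"]
print(p,"ring",proj(W,[.606,.068,0]),"cross",proj(W,[.609,.0705,.105]),"camera",-W["view"][:3,:3].T@W["view"][:3,3])
for z in(.22,.2,.15,.105,.05): print(z,proj(W,[p[0],p[1],z]))
```

```text
[0.6428 0.0923 0.3507] ring [276.7544 193.9039] cross [276.411  206.5038] camera [0.705  0.1333 0.561 ]
0.22 [276.7518 196.1566]
0.2 [276.763  192.3207]
0.15 [276.7866 184.2862]
0.105 [276.8035 178.4964]
0.05 [276.8203 172.751 ]
```

View pics/w40c.png

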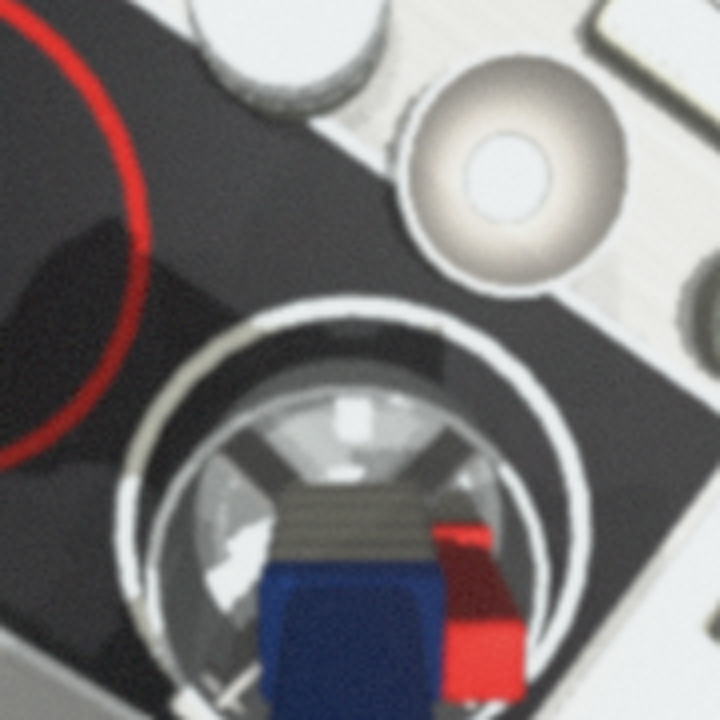

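Run:
```python
from h import *
W=ctrl.snapshot("wrist")
u=W["view"][1,:2];u=-u/np.linalg.norm(u);print(u)
for r in(.066,.07):print(proj(W,[*(np.array([.609,.0705])+r*u),.115]))
print(onz(W,277,157.5,.115)[:2]-.068*u)
```

```text
[0.8331 0.5532]
[276.4364 160.715 ]
[276.4352 157.7065]
[0.6113 0.0711]
```

```bash
python3 -m handwheel '[[2,1,-15,0,1],[0,0,-25,0,1],[0,0,-25,0,1],[0,0,-25,0,1],[0,0,-20,0,1],[0,0,-10,0,1],[0,0,0,0,1]]';python3 look.py blue w41.png
python3 - <<'E'
from h import *
S=ctrl.snapshot("scene");save(S["img"],"s41.png",(200,80,400,280),3.5);
E
```

```text
clock: 49.75
tcp_pos: [0.6435, 0.0942, 0.2282]
tcp_rot: [-0.001, 0.957, 0.29, -0.002]
ft_force: [-0.6, -0.7, -1.5]
opening: 0.0255
rect (253, 201, 50, 111) 0.025740172455377023
```

View pics/w41.png

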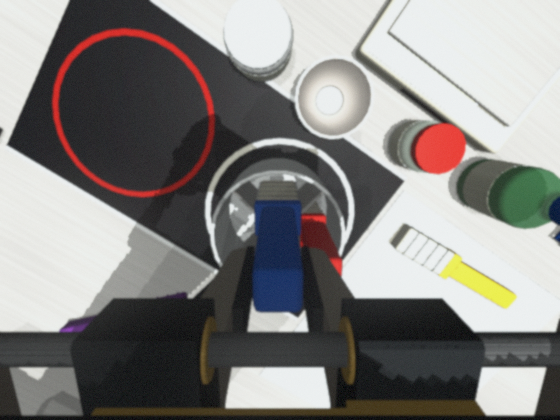

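View pics/s41.png

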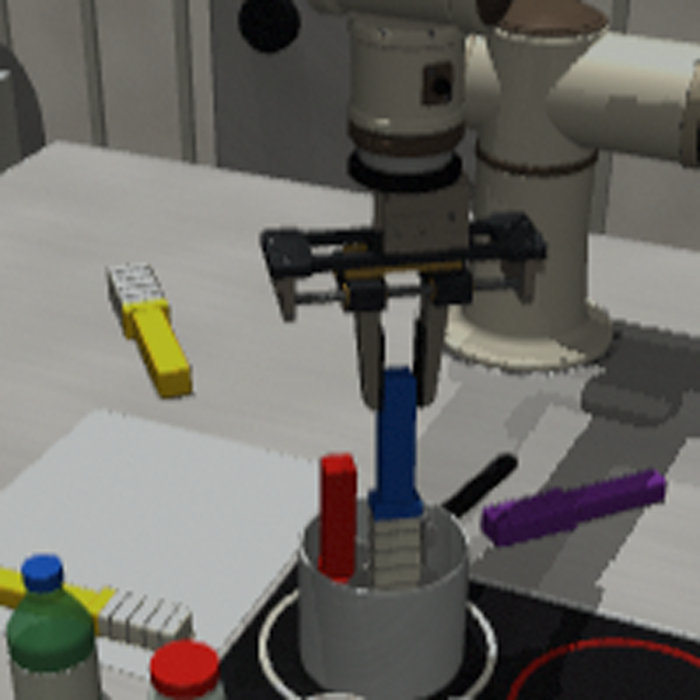

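```bash
python3 -m handwheel '[[0,0,-10,0,1],[0,0,-15,0,1],[0,0,-15,0,1],[0,0,0,0,1]]'; python3 -m handwheel '[[0,0,-15,0,1],[0,0,-15,0,1],[0,0,-10,0,1],[0,0,0,0,1]]';  for i in 1 2 3; do python3 -m handwheel '[[0,0,-3,0,1],[0,0,0,0,1]]'|egrep 'tcp_pos|ft'; done
```

```text
clock: 50.25
tcp_pos: [0.6426, 0.0942, 0.1868]
tcp_rot: [-0.001, 0.957, 0.29, -0.003]
ft_force: [-0.8, 0.6, -1.0]
opening: 0.0255
clock: 50.65
tcp_pos: [0.6432, 0.0942, 0.148]
tcp_rot: [-0.001, 0.957, 0.29, -0.002]
ft_force: [0.2, 0.4, -0.6]
opening: 0.0257
tcp_pos: [0.645, 0.0942, 0.1481]
ft_force: [-0.3, 0.1, -0.0]
tcp_pos: [0.6448, 0.0942, 0.1449]
ft_force: [-0.4, 1.0, -0.0]
tcp_pos: [0.6445, 0.0942, 0.1414]
ft_force: [-0.5, 0.4, -0.4]
```

```bash
for i in 1 2 3 4; do python3 -m handwheel '[[0,0,-3,0,1],[0,0,0,0,1]]'|egrep 'tcp_pos|ft'; done
```

```text
tcp_pos: [0.6445, 0.0942, 0.1383]
ft_force: [0.1, -0.1, -0.5]
tcp_pos: [0.6444, 0.0942, 0.1352]
ft_force: [-0.6, -0.3, -1.1]
tcp_pos: [0.6455, 0.0944, 0.1348]
ft_force: [-1.7, 0.3, 6.2]
tcp_pos: [0.6472, 0.0947, 0.1346]
ft_force: [-1.8, 1.5, 15.2]
```

```bash
python3 -m handwheel '[[0,0,4,0,1],[0,0,0,0,0.5],[0,0,0,0,0.4],[0,0,0,0,0.3],[0,0,0,0,0.15],[0,0,0,0,0.15],[0,0,0,0,0.15],[0,0,0,0,0.15]]'
python3 -m handwheel '[[0,0,15,0,0.15],[0,0,25,0,0.15],[0,0,30,0,0.15],[0,0,40,0,0.15],[0,0,20,0,0.15],[0,0,0,0,0.15]]'
python3 - <<'E'
from h import *
S=ctrl.snapshot("scene");save(S["img"],"s42.png",(200,80,400,280),3.5);
W=ctrl.snapshot("wrist");save(W["img"],"w42.png")
E
```

```text
clock: 52.85
tcp_pos: [0.6447, 0.0942, 0.1337]
tcp_rot: [-0.0, 0.957, 0.29, -0.0]
ft_force: [-0.2, -0.5, -0.2]
opening: 0.0392
clock: 53.45
tcp_pos: [0.6471, 0.0942, 0.2698]
tcp_rot: [0.002, 0.957, 0.29, 0.004]
ft_force: [0.6, 0.2, 0.5]
opening: 0.0387
```

View pics/s42.png

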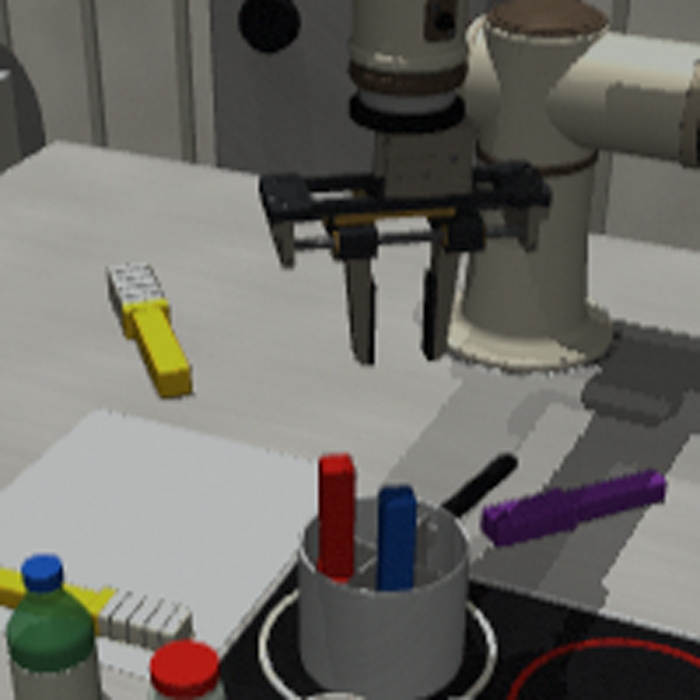

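View pics/w42.png

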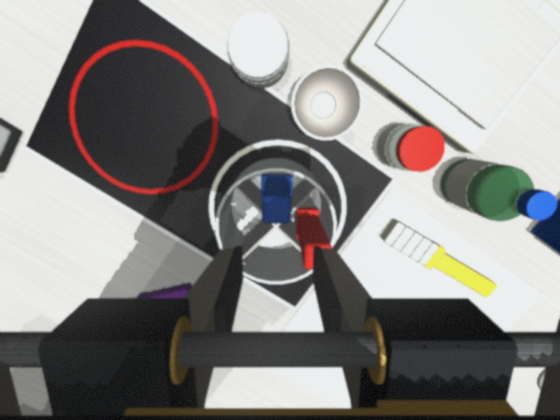

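Run:
```python
from h import *
T=ctrl.snapshot("top");S=ctrl.snapshot("scene")
for z in(0,.05,.08): print(onz(T,339,134,z))
print(tri([(T,338.5,131.5),(S,15,255)]))
save(T["img"],"t43.png",(270,60,470,200),4)
save(S["img"],"s43.png",(0,200,260,330),3)
```

```text
[ 0.793  -0.2772  0.    ]
[ 0.7767 -0.2705  0.05  ]
[ 0.767  -0.2665  0.08  ]
[ 0.9284 -0.3798  0.1264]
```

View pics/t43.png

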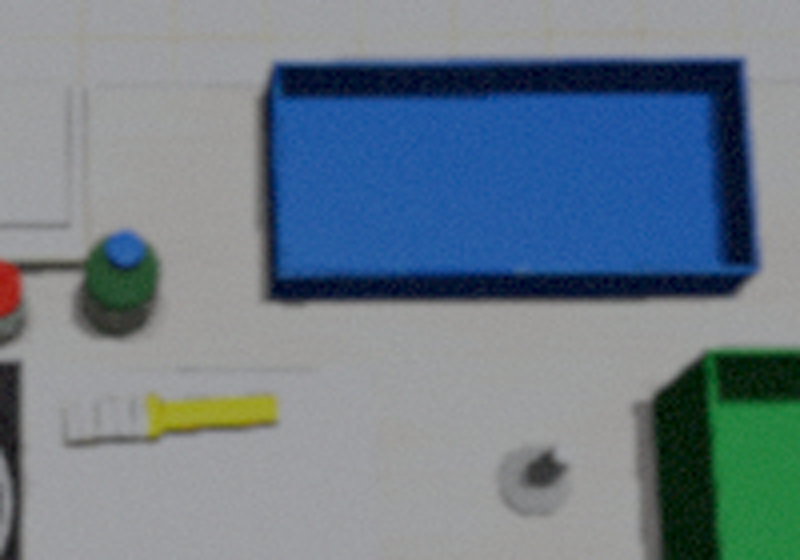

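View pics/s43.png

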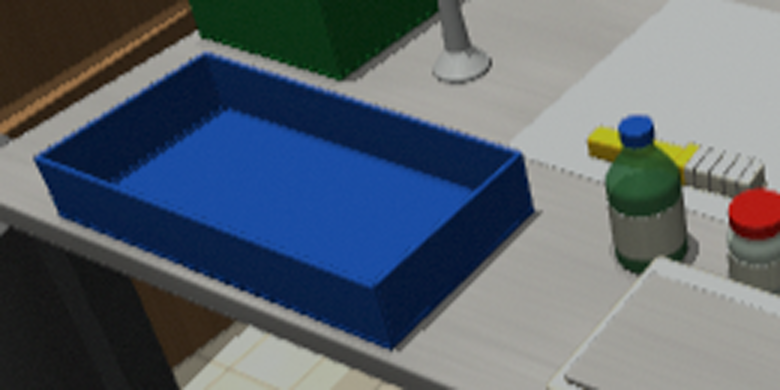

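```bash
python3 -m handwheel '[[0,-15,0,3,0.15],[3,-28,0,5,0.15],[3,-28,0,5,0.15],[3,-28,0,5,0.15],[3,-28,0,5,0.15],[3,-28,0,5,0.15],[3,-28,0,5,0.15],[3,-28,0,5,0.15],[3,-28,0,5,0.15],[3,-28,-10,5,0.15],[3,-28,-20,5,0.15],[3,-28,-30,5,0.15],[3,-28,-40,2,0],[2,0,-40,0,0],[0,0,-40,0,0],[0,0,-20,0,0],[0,0,0,0,0],[0,0,0,0,0]]'
python3 look.py yellow w44.png
```

```text
clock: 55.45
tcp_pos: [0.6822, -0.2565, 0.063]
tcp_rot: [-0.001, 0.684, 0.729, -0.0]
ft_force: [-0.2, -0.0, 0.0]
opening: 0.0462
rect (256, 85, 52, 156) 0.0462567035434464
```

View pics/w44.png

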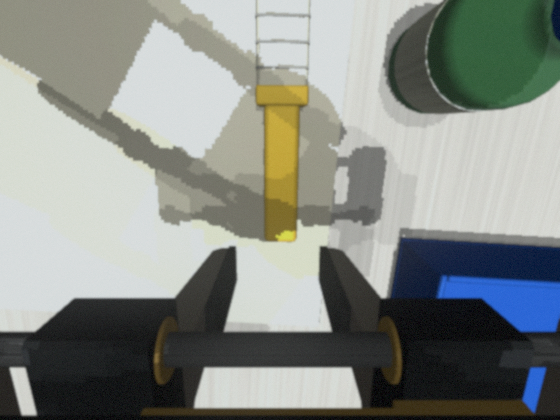

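```bash
python3 -m handwheel '[[1,0,-20,0,0],[0,0,-20,0,0],[0,0,-20,0,0],[0,0,-10,0,0],[0,0,0,0,0]]'
python3 look.py yellow w45.png
python3 - <<'E'
from h import *
W=ctrl.snapshot("wrist");print(ctrl.read_state()["tcp_pos"],proj(W,ctrl.read_state()["tcp_pos"]+[0,0,.038]))
for v in(260,270,280,290,300):print(v,onz(W,279,v,.026))
E
```

```text
clock: 56.0
tcp_pos: [0.6835, -0.2566, -0.0065]
tcp_rot: [-0.0, 0.684, 0.729, -0.0]
ft_force: [-0.2, -0.2, 0.2]
opening: 0.0465
rect (244, 69, 73, 212) 0.046022373908760766
[ 0.6848 -0.2574 -0.0044] [278.9331 261.4415]
260 [ 0.685  -0.2598  0.026 ]
270 [ 0.6855 -0.2662  0.026 ]
280 [ 0.6859 -0.2727  0.026 ]
290 [ 0.6863 -0.2793  0.026 ]
300 [ 0.6868 -0.286   0.026 ]
```

View pics/w45.png

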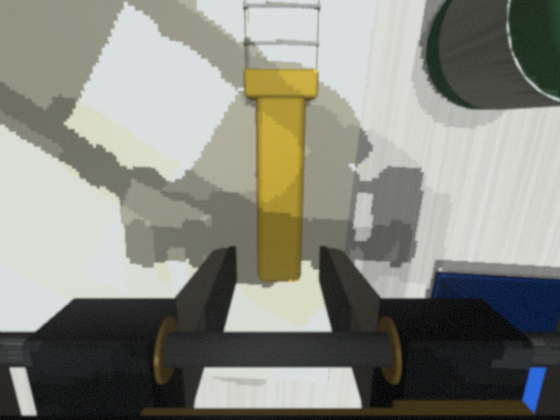

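```bash
python3 -m handwheel '[[0,0,-15,0,0],[0,0,-10,0,0],[0,0,-2,0,0.17],[0,0,0,0,0.6],[0,0,0,0,1],[0,0,0,0,1],[0,0,0,0,1],[0,0,0,0,1],[0,0,0,0,1],[0,0,0,0,1]]'
python3 -m handwheel '[[0,0,10,0,1],[0,0,20,0,1],[0,0,25,0,1],[0,0,25,0,1],[0,0,20,0,1],[0,0,0,0,1],[0,0,0,0,0.5],[0,0,0,0,0.44],[0,0,0,0,0.4355],[0,0,0,0,0.4355]]'; python3 look.py yellow w46.png
python3 -m handwheel '[[0,0,0,0,0.4355],[0,0,0,0,0.4355]]'|tail -1; python3 look.py yellow w46b.png
```

```text
clock: 57.1
tcp_pos: [0.6838, -0.2569, -0.0331]
tcp_rot: [0.0, 0.684, 0.729, 0.0]
ft_force: [0.2, -0.1, -1.1]
opening: 0.0257
clock: 58.1
tcp_pos: [0.683, -0.2564, 0.0654]
tcp_rot: [-0.001, 0.684, 0.729, -0.0]
ft_force: [-0.3, 0.9, 0.4]
opening: 0.0259
rect (202, 59, 153, 313) 0.025399095139448897
opening: 0.0261
rect (201, 103, 107, 251) 0.026063738713495942
```

```bash
python3 -m handwheel '[[0,0,0,0,0.6],[0,0,0,0,1],[0,0,10,0,1],[0,0,20,0,1],[0,0,20,0,1],[0,0,20,0,1],[0,0,15,0,1],[0,0,0,0,1],[0,0,0,0,0.5],[0,0,0,0,0.44],[0,0,0,0,0.4352],[0,0,0,0,0.435]]'; python3 look.py yellow w47.png
for i in 1 2; do python3 -m handwheel '[[0,0,0,0,0.435]]'|tail -1; python3 look.py yellow w47_$i.png;done
```

```text
clock: 59.6
tcp_pos: [0.6833, -0.2566, 0.1506]
tcp_rot: [-0.001, 0.684, 0.729, -0.0]
ft_force: [-0.7, 0.0, 0.9]
opening: 0.0259
rect (202, 104, 151, 255) 0.025730625932224485
opening: 0.026
rect (201, 138, 153, 222) 0.026102545795118583
opening: 0.0259
rect (202, 183, 152, 188) 0.025816306897368774
```

View pics/w47_2.png

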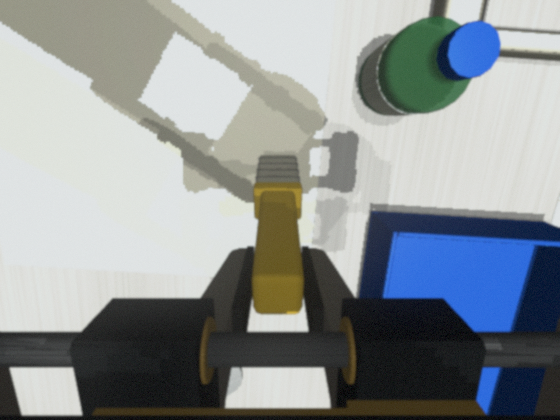

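```bash
for i in 1 ; do python3 -m handwheel '[[0,0,0,0,0.4346]]'|tail -1; python3 look.py yellow w48_$i.png;done;for i in 2 3; do python3 -m handwheel '[[0,0,0,0,0.4344]]'|tail -1; python3 look.py yellow w48_$i.png;done
```

```text
opening: 0.0262
rect (201, 187, 102, 172) 0.026209696759306168
opening: 0.0259
rect (201, 188, 153, 172) 0.02607244017302374
opening: 0.0261
rect (202, 195, 152, 165) 0.026161815012673242
```

```bash
for i in 1 2; do python3 -m handwheel '[[0,0,0,0,0.4344]]'|tail -1; python3 look.py yellow w49_$i.png;done
```

```text
opening: 0.026
rect (202, 200, 153, 162) 0.026101913971312726
opening: 0.0259
rect (201, 200, 153, 159) 0.02620396946161984
```

View pics/w49_2.png

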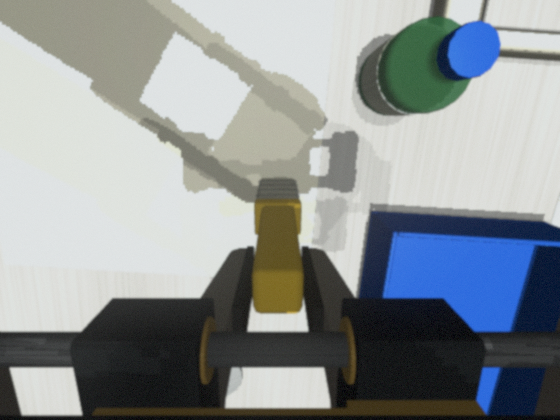

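```bash
python3 -m handwheel '[[0,0,0,0,0.6],[0,0,0,0,1],[0,0,20,0,1],[0,0,40,0,1],[0,0,40,0,1],[0,0,40,0,1],[0,0,40,0,1],[0,0,20,0,1],[0,0,0,0,1]]'
python3 -m handwheel '[[-4,15,0,-3,1],[-9,26,0,-5,1],[-9,26,0,-5,1],[-9,26,0,-5,1],[-9,26,0,-5,1],[-9,26,0,-5,1],[-9,26,0,-5,1],[-9,26,0,-5,1],[-9,26,0,-5,1],[-9,26,0,-5,1],[-9,26,0,-5,1],[-9,20,0,-5,1],[-4,9,0,-1,1],[0,0,0,0,1],[0,0,0,0,1]]'
python3 look.py yellow w50.png
python3 - <<'E'
from h import *
W=ctrl.snapshot("wrist");save(W["img"],"w50c.png",(190,60,370,240),4);p=ctrl.read_state()["tcp_pos"];print(p,proj(W,[.611,.071,.105]))
S=ctrl.snapshot("scene");save(S["img"],"s50.png",(200,80,400,280),3.5);
E
```

```text
clock: 61.6
tcp_pos: [0.685, -0.2575, 0.3568]
tcp_rot: [0.004, 0.684, 0.729, 0.001]
ft_force: [0.7, -0.6, -0.6]
opening: 0.0257
clock: 63.1
tcp_pos: [0.5763, 0.047, 0.3503]
tcp_rot: [-0.0, 0.954, 0.298, -0.001]
ft_force: [0.5, 0.0, -1.3]
opening: 0.0259
rect (203, 200, 151, 181) 0.02585646808791328
[0.5767 0.0465 0.3508] [276.719  147.5398]
```

View pics/w50.png

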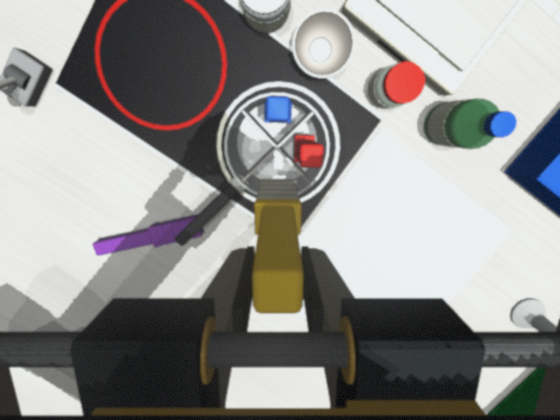

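View pics/s50.png

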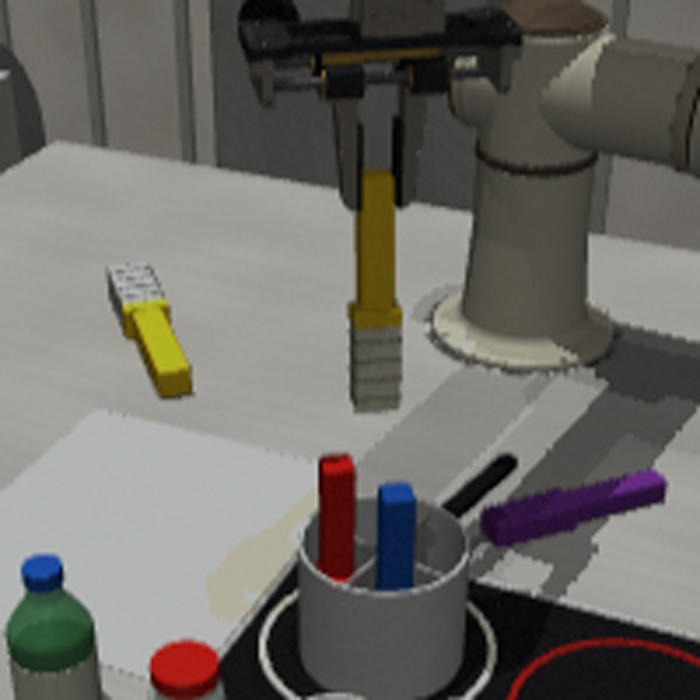

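```bash
python3 -m handwheel '[[0,1,-15,0,1],[0,0,-25,0,1],[0,0,-25,0,1],[0,0,-25,0,1],[0,0,-20,0,1],[0,0,-10,0,1],[0,0,0,0,1]]';python3 look.py yellow w51.png
python3 - <<'E'
from h import *
S=ctrl.snapshot("scene");save(S["img"],"s51.png",(200,80,400,280),3.5);
E
```

```text
clock: 63.95
tcp_pos: [0.5759, 0.0478, 0.2301]
tcp_rot: [-0.001, 0.955, 0.298, -0.001]
ft_force: [0.6, -0.8, -1.0]
opening: 0.0257
rect (202, 199, 153, 170) 0.02618097175537197
```

View pics/w51.png

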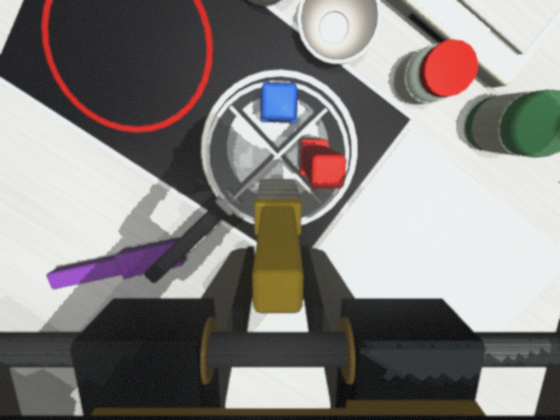

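View pics/s51.png

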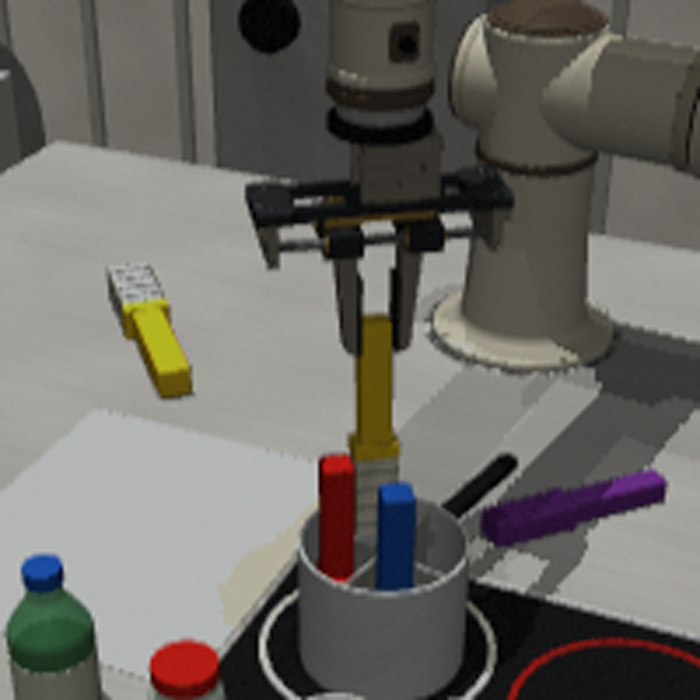

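```bash
python3 -m handwheel '[[-2,-1,0,0,1],[0,0,-15,0,1],[0,0,-15,0,1],[0,0,0,0,1]]'; python3 -m handwheel '[[0,0,-15,0,1],[0,0,-15,0,1],[0,0,-15,0,1],[0,0,-5,0,1],[0,0,0,0,1]]';  for i in 1 2 3 4; do python3 -m handwheel '[[0,0,-3,0,1],[0,0,0,0,1]]'|egrep 'tcp_pos|ft'; done
```

```text
clock: 64.45
tcp_pos: [0.5733, 0.0473, 0.1991]
tcp_rot: [-0.001, 0.955, 0.298, -0.002]
ft_force: [-0.1, -0.1, -1.0]
opening: 0.0257
clock: 64.95
tcp_pos: [0.5739, 0.0473, 0.1502]
tcp_rot: [-0.001, 0.955, 0.298, -0.001]
ft_force: [0.3, -0.3, -0.3]
opening: 0.0257
tcp_pos: [0.5751, 0.0472, 0.1491]
ft_force: [0.1, -0.1, -1.3]
tcp_pos: [0.5748, 0.0472, 0.1457]
ft_force: [0.0, -0.9, -1.5]
tcp_pos: [0.5745, 0.0472, 0.1424]
ft_force: [0.2, -0.1, -1.3]
tcp_pos: [0.5745, 0.0472, 0.1393]
ft_force: [0.1, 0.1, 0.1]
```

```bash
for i in 1 2 3; do python3 -m handwheel '[[0,0,-3,0,1],[0,0,0,0,1]]'|egrep 'tcp_pos|ft'; done
```

```text
tcp_pos: [0.5744, 0.0472, 0.1363]
ft_force: [-0.2, 0.5, -0.0]
tcp_pos: [0.5752, 0.0472, 0.1343]
ft_force: [-0.5, 0.5, 2.3]
tcp_pos: [0.5765, 0.0473, 0.1341]
ft_force: [-2.3, 1.6, 13.3]
```

```bash
python3 -m handwheel '[[0,0,4,0,1],[0,0,0,0,0.5],[0,0,0,0,0.4],[0,0,0,0,0.3],[0,0,0,0,0.15],[0,0,0,0,0.15],[0,0,0,0,0.15],[0,0,0,0,0.15]]'
python3 -m handwheel '[[0,0,15,0,0.15],[0,0,25,0,0.15],[0,0,30,0,0.15],[0,0,40,0,0.15],[0,0,20,0,0.15],[0,0,0,0,0.15]]'
python3 - <<'E'
from h import *
S=ctrl.snapshot("scene");save(S["img"],"s52.png",(200,80,400,280),3.5);
W=ctrl.snapshot("wrist");save(W["img"],"w52.png");print(ctrl.read_state()["joints"])
E
```

```text
clock: 67.15
tcp_pos: [0.5748, 0.0472, 0.1348]
tcp_rot: [-0.0, 0.955, 0.298, 0.0]
ft_force: [0.2, 0.1, 1.1]
opening: 0.039
clock: 67.75
tcp_pos: [0.5771, 0.0469, 0.2702]
tcp_rot: [0.002, 0.955, 0.298, 0.004]
ft_force: [-0.0, -0.3, 0.4]
opening: 0.0387
[-0.1276  0.1185  1.4668 -0.      1.5559  0.8381]
```

View pics/s52.png

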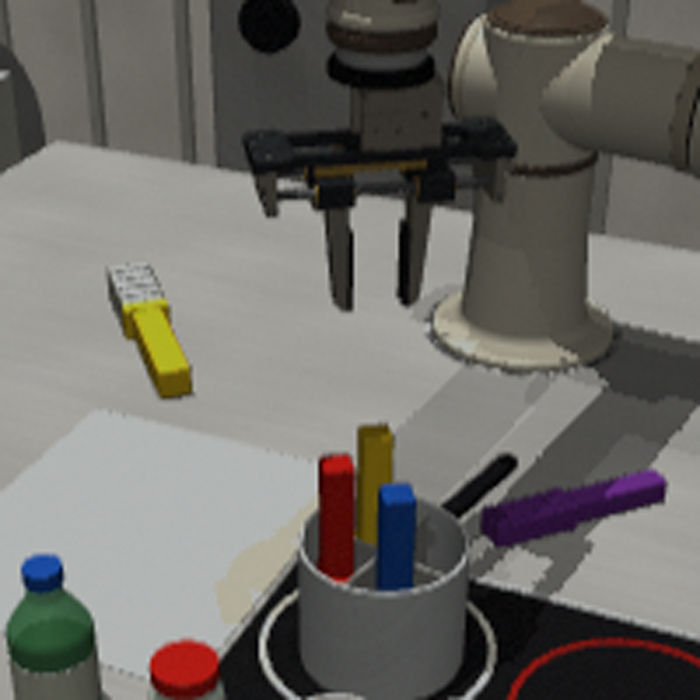

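View pics/w52.png

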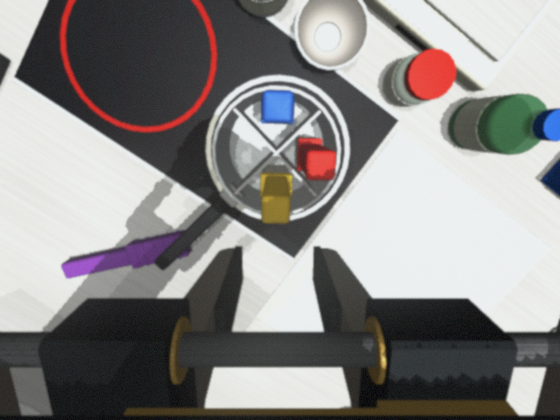

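```bash
python3 -m handwheel '[[-15,5,0,4,0],[-20,5,0,8,0],[-20,5,0,8,0],[-20,5,0,8,0],[-20,5,0,8,0],[-15,5,0,8,0],[-10,5,0,8,0],[-7,5,0,8,0],[0,5,0,8,0],[0,5,0,8,0],[0,5,0,8,0],[0,4,0,8,0],[0,0,0,8,0],[0,0,0,8,0],[0,0,-20,8,0],[0,0,-40,8,0],[0,0,-40,8,0],[0,0,-30,0,0],[0,0,0,0,0],[0,0,0,0,0]]'
python3 - <<'E'
from h import *
W=ctrl.snapshot("wrist");save(W["img"],"w53.png")
T=ctrl.snapshot("top");save(T["img"],"t53.png",(200,140,290,250),7)
E
```

```text
clock: 69.85
tcp_pos: [0.4468, 0.1062, 0.1342]
tcp_rot: [-0.001, 0.116, 0.993, -0.0]
ft_force: [0.6, 0.4, 0.2]
opening: 0.0457
```

View pics/w53.png

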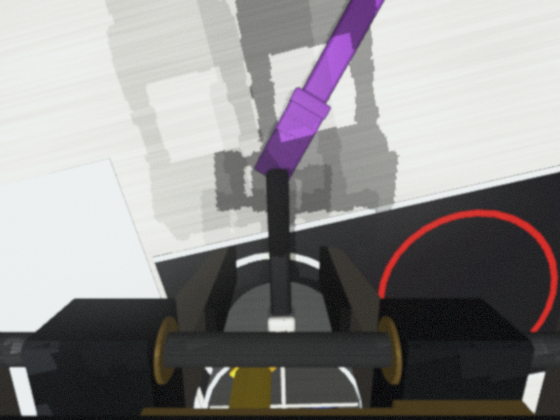

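View pics/t53.png

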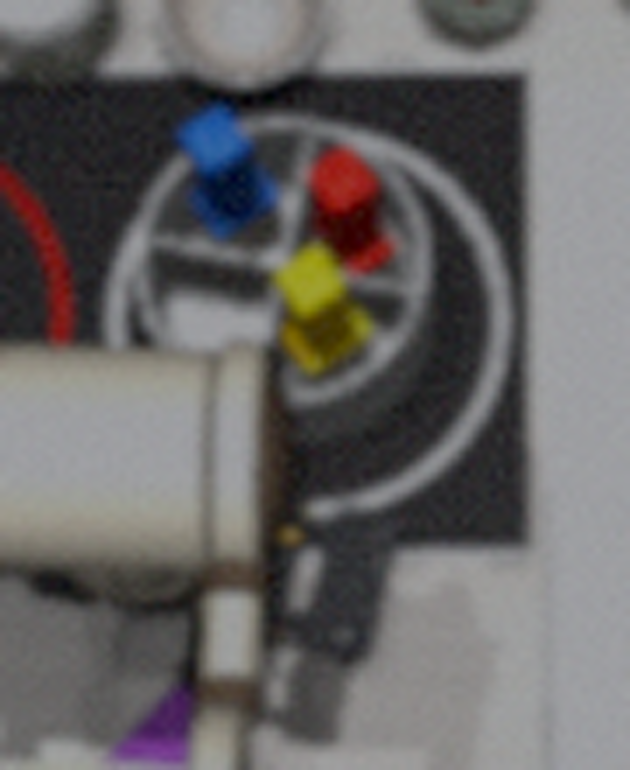

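```bash
python3 -m handwheel '[[2,0,-20,1,0],[0,0,-25,0,0],[0,0,-25,0,0],[0,0,-20,0,0],[0,0,-10,0,0],[0,0,0,0,0]]'
python3 - <<'E'
from h import *
W=ctrl.snapshot("wrist");save(W["img"],"w54.png")
E
```

```text
clock: 70.55
tcp_pos: [0.4498, 0.1062, 0.0349]
tcp_rot: [-0.0, 0.107, 0.994, -0.0]
ft_force: [-0.3, 0.4, 0.3]
opening: 0.0462
```

View pics/w54.png

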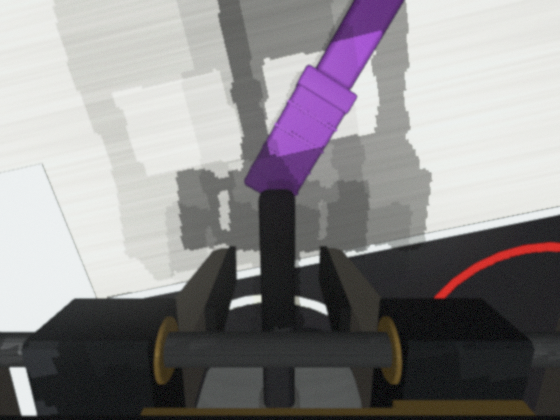

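```bash
python3 -m handwheel '[[0,0,0,0,0.4],[0,0,0,0,0.6],[0,0,0,0,1],[0,0,0,0,1],[0,0,0,0,1],[0,0,0,0,1],[0,0,0,0,1]]'
python3 -m handwheel '[[0,3,0,0,1],[0,6,0,0,1],[0,8,0,0,1],[0,8,0,0,1],[0,8,0,0,1],[0,8,0,0,1],[0,8,0,0,1],[0,8,0,0,1],[0,8,0,0,1],[0,8,0,0,1],[0,8,0,0,1],[0,8,0,0,1],[0,8,0,0,1]]'
python3 - <<'E'
from h import *
W=ctrl.snapshot("wrist");save(W["img"],"w55.png")
E
```

```text
clock: 71.3
tcp_pos: [0.4502, 0.1062, 0.0353]
tcp_rot: [0.0, 0.107, 0.994, 0.0]
ft_force: [-0.6, 0.5, 6.6]
opening: 0.0177
clock: 72.6
tcp_pos: [0.4499, 0.2018, 0.0346]
tcp_rot: [0.0, 0.109, 0.994, -0.002]
ft_force: [1.2, -7.6, 2.7]
opening: 0.0185
```

View pics/w55.png

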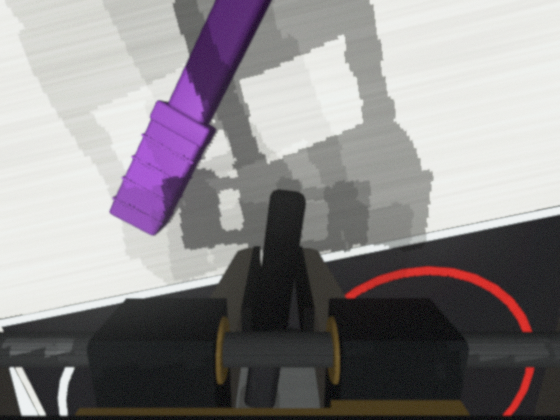

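```bash
python3 -m handwheel '[[0,0,0,0,1],[0,0,0,0,1]]'
python3 - <<'E'
from h import *
T=ctrl.snapshot("top");save(T["img"],"t56.png",(130,130,290,250),4.5)
W=ctrl.snapshot("wrist");save(W["img"],"w56.png")
E
```

```text
clock: 72.85
tcp_pos: [0.4499, 0.2021, 0.0347]
tcp_rot: [0.0, 0.108, 0.994, -0.001]
ft_force: [0.5, -6.2, 2.9]
opening: 0.0185
```

View pics/t56.png

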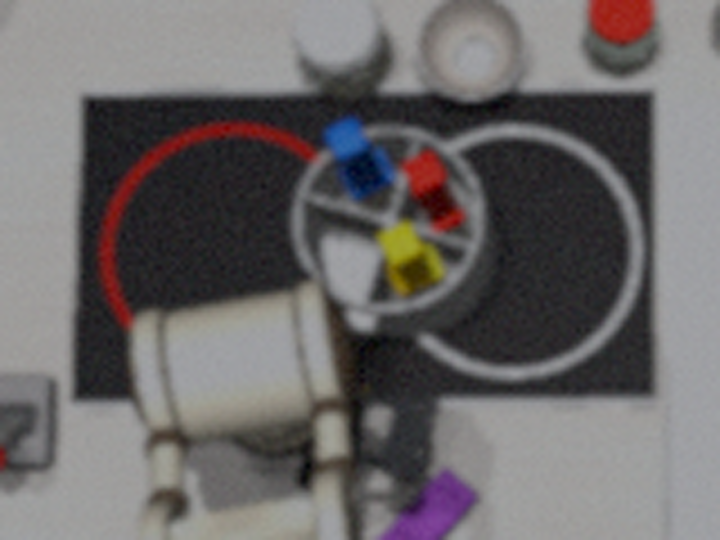

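View pics/w56.png

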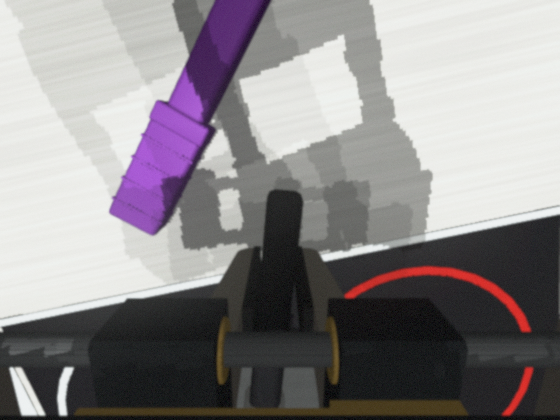

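```bash
python3 -m handwheel '[[0,3,0,0.5,1],[0,6,0,0.5,1],[0,8,0,0.5,1],[0,8,0,0.5,1],[0,8,0,0.5,1],[0,8,0,0.5,1],[0,8,0,0.5,1],[0,8,0,0.5,1],[0,8,0,0.5,1],[0,8,0,0.5,1],[0,8,0,0.5,1],[0,8,0,0.5,1],[0,8,0,0.5,1],[0,8,0,0.5,1],[0,6,0,0,1],[0,3,0,0,1],[0,0,0,0,1]]'
python3 - <<'E'
from h import *
T=ctrl.snapshot("top");save(T["img"],"t57.png",(130,130,290,250),4.5)
W=ctrl.snapshot("wrist");save(W["img"],"w57.png")
print(onz(T,216.4,178.4,.115))
E
```

```text
clock: 74.65
tcp_pos: [0.4497, 0.3157, 0.0344]
tcp_rot: [-0.0, 0.047, 0.999, -0.002]
ft_force: [1.0, -7.0, 4.3]
opening: 0.0195
[0.6049 0.1517 0.115 ]
```

View pics/t57.png

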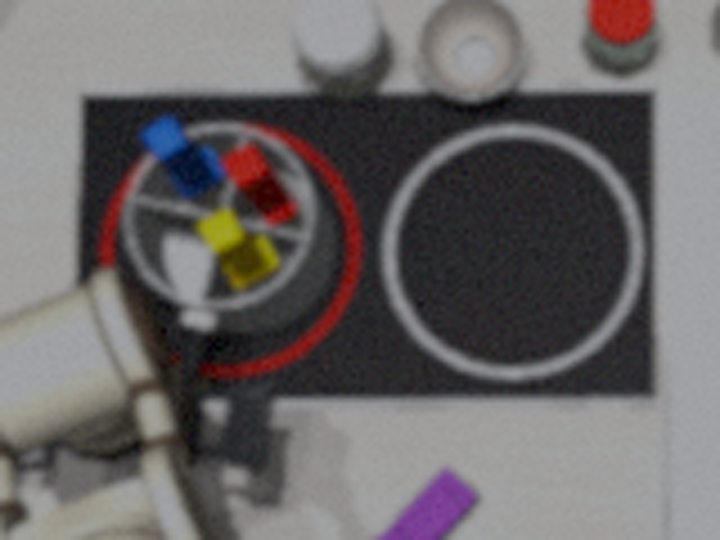

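View pics/w57.png

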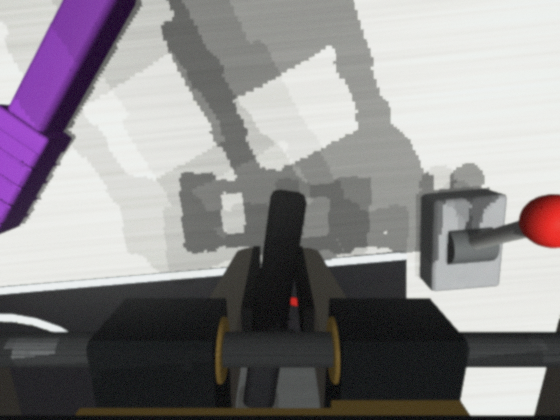

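Run:
```python
from h import *
T=ctrl.snapshot("top")
print(onz(T,178.7,178,.115),onz(T,130+224/4.5,130+219/4.5,.105))
```

```text
[0.6073 0.2778 0.115 ] [0.6073 0.2761 0.105 ]
```

```bash
python3 -m handwheel '[[0,4,0,0,1],[0,6,0,0,1],[0,5,0,0,1],[0,0,0,0,1],[0,0,0,0,1]]'
python3 - <<'E'
from h import *
T=ctrl.snapshot("top");save(T["img"],"t58.png",(140,130,220,240),7)
E
```

```text
clock: 75.3
tcp_pos: [0.4497, 0.3305, 0.0343]
tcp_rot: [-0.0, 0.047, 0.999, -0.002]
ft_force: [0.8, -6.7, 4.2]
opening: 0.0195
```

View pics/t58.png

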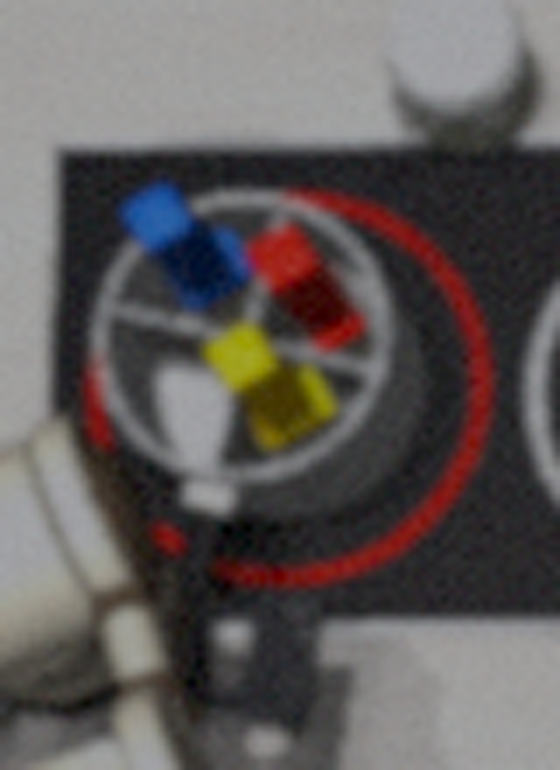

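```bash
python3 -m handwheel '[[0,-1,0,0,1],[0,0,0,0,0.6],[0,0,0,0,0.4],[0,0,0,0,0.2],[0,0,0,0,0],[0,0,0,0,0],[0,0,20,0,0],[0,0,30,0,0],[0,0,40,0,0],[0,0,30,0,0],[0,0,0,0,1]]'
python3 - <<'E'
from h import *
T=ctrl.snapshot("top");save(T["img"],"t59.png",(110,130,220,250),6)
S=ctrl.snapshot("scene");save(S["img"],"s59.png",(300,150,500,330),4)
E
```

```text
clock: 76.45
tcp_pos: [0.4529, 0.3329, 0.1602]
tcp_rot: [0.004, 0.046, 0.999, 0.002]
ft_force: [-0.1, 0.8, 0.9]
opening: 0.0398
```

View pics/t59.png

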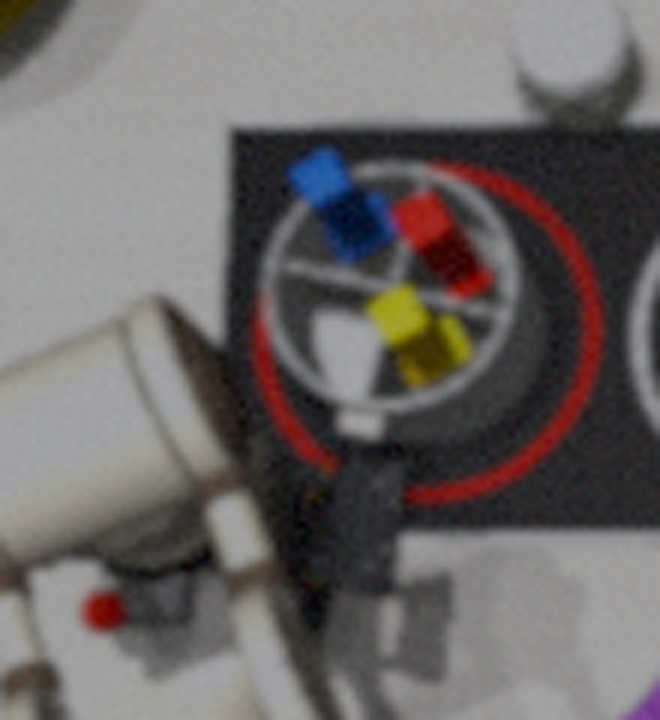

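View pics/s59.png

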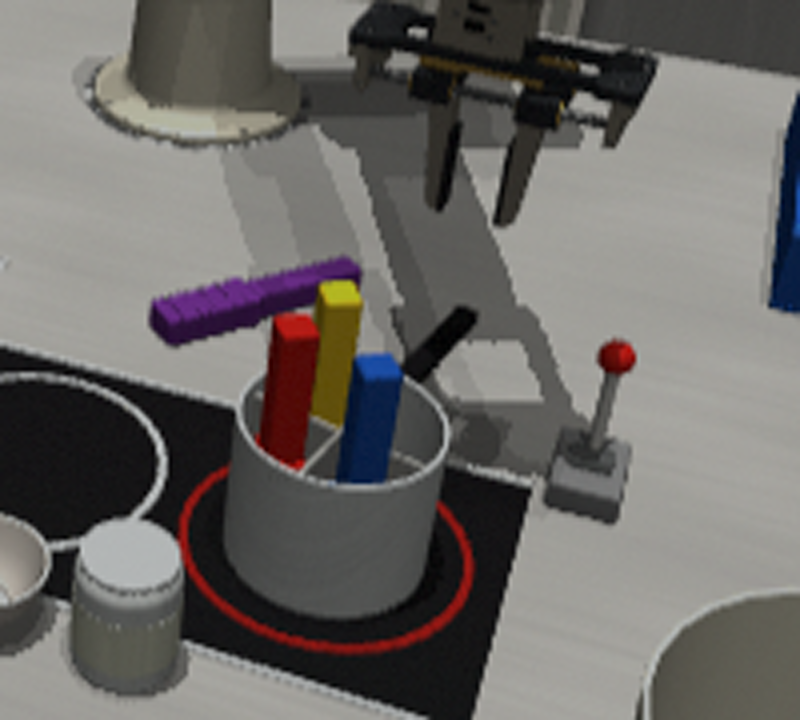

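```bash
python3 -m handwheel '[[-10,15,0,1,1],[-20,30,0,2,1],[-20,30,0,2,1],[-18,30,0,0,1],[0,13,0,0,1],[0,0,0,0,1],[0,0,-30,0,1],[0,0,-40,0,1],[0,0,-30,0,1],[0,0,-12,0,1],[0,0,0,0,1]]'
python3 -m handwheel '[[8,0,0,0,1],[8,0,0,0,1],[8,0,0,0,1],[10,0,0,0,1],[10,0,0,0,1],[10,0,0,0,1],[10,0,0,0,1],[10,0,0,0,1],[8,0,0,0,1],[5,0,0,0,1],[0,0,0,0,1]]'
```

```text
clock: 77.65
tcp_pos: [0.381, 0.447, 0.0405]
tcp_rot: [-0.002, 0.003, 1.0, -0.002]
ft_force: [0.4, -1.7, 1.4]
opening: 0.0002
clock: 78.75
tcp_pos: [0.4695, 0.449, 0.0426]
tcp_rot: [0.0, 0.003, 1.0, -0.0]
ft_force: [-0.5, 0.3, 0.1]
opening: 0.0006
```

```bash
for i in 1 2 3; do python3 -m handwheel '[[4,0,0,0,1],[0,0,0,0,1]]'|egrep 'tcp_pos|ft'; done
```

```text
tcp_pos: [0.4729, 0.4491, 0.0427]
ft_force: [0.1, -0.8, 1.1]
tcp_pos: [0.477, 0.4491, 0.0428]
ft_force: [0.2, -0.5, 0.2]
tcp_pos: [0.4812, 0.4491, 0.0428]
ft_force: [0.4, 0.2, -0.4]
```

```bash
for i in 1 2 3; do python3 -m handwheel '[[3,0,0,0,1],[0,0,0,0,1]]'|egrep 'tcp_pos|ft'; done
python3 - <<'E'
from h import *
S=ctrl.snapshot("scene");save(S["img"],"s60.png",(400,180,500,300),5)
E
```

```text
tcp_pos: [0.4841, 0.4491, 0.0428]
ft_force: [0.0, 0.0, -0.2]
tcp_pos: [0.4859, 0.4492, 0.0426]
ft_force: [-4.1, 0.2, 1.7]
tcp_pos: [0.486, 0.4491, 0.0425]
ft_force: [-12.3, -1.5, 6.3]
```

View pics/s60.png

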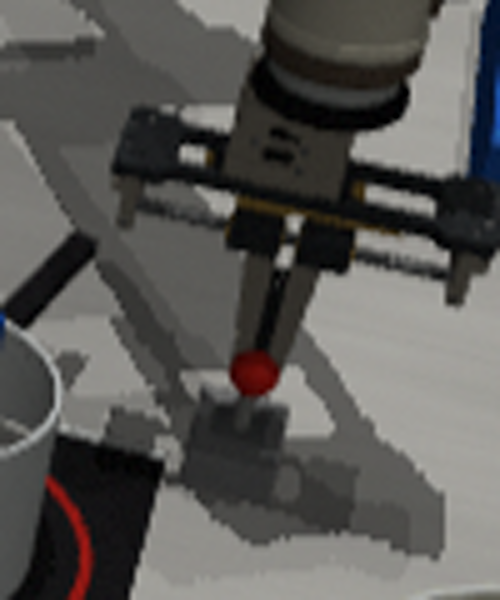

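```bash
python3 -m handwheel '[[-8,0,0,0,1],[-20,0,0,0,1],[-30,0,0,0,1],[-30,0,0,0,1],[0,0,30,0,1],[0,0,40,0,1],[0,0,40,0,1],[-20,30,30,0,1],[-30,30,0,0,1],[-30,30,0,0,1],[-20,20,0,0,1],[0,0,0,0,1],[0,0,0,0,1]]'
python3 - <<'E'
from h import *
S=ctrl.snapshot("scene");T=ctrl.snapshot("top");save(S["img"],"s61.png");save(T["img"],"t61.png")
B=[b[0] for b in blobs(S["img"],"red",20) if 420<b[0][0]<480 and b[0][1]>200];Bt=[b[0] for b in blobs(T["img"],"red",8) if 110<b[0][0]<140 and b[0][1]>195]
print(B,Bt)
if B and Bt: print("ball",tri([(S,*B[0]),(T,*Bt[0])]))
print("pot",onz(T,175,177.5,.115))
E
```

```text
clock: 81.3
tcp_pos: [0.3022, 0.5593, 0.183]
tcp_rot: [0.001, 0.002, 1.0, 0.0]
ft_force: [0.3, -0.9, 0.5]
opening: 0.0006
[array([450.619 , 253.8889])] [array([127.7188, 209.    ])]
ball [0.5076 0.4508 0.0914]
pot [0.6091 0.2902 0.115 ]
```

View pics/s61.png

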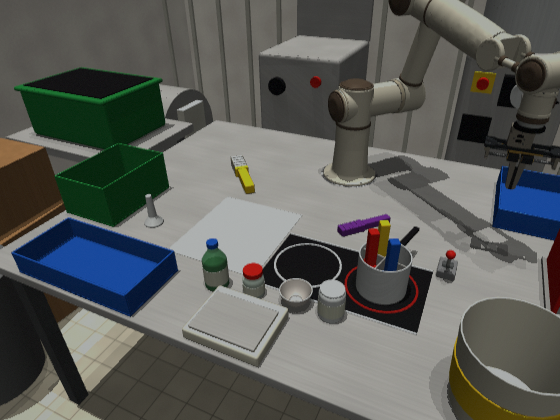

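View pics/t61.png

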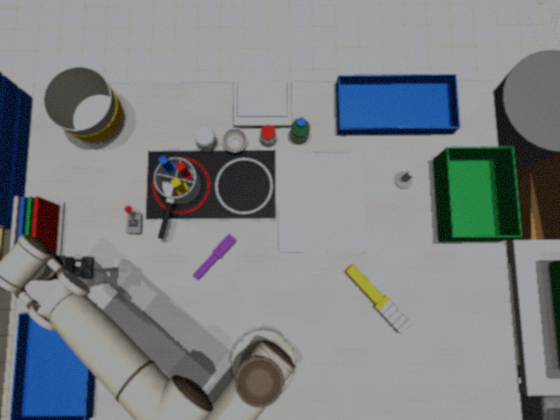

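```bash
python3 -c "
from bench import ctrl
print(ctrl.job_done())"
```

```text
the job is handed in; nothing more can be done
None
```

I did the job in the order asked and handed it in after about 81 s of robot time; there is no verdict to report.

**What I did**
- **Switch off:** I pulled the lever until it hit its stop, after a first pull passed above the ball and missed.
- **Pot to the white ring:** I slid it there by its handle, without lifting it.
- **Brushes:** I stood the red, blue and small yellow brushes upright in separate cells, bristles down. Green was absent. To turn each one upright, I eased the grip so it swung down between the fingers.
- **Pot back and switch on:** I slid the loaded pot back inside the red ring and pushed the lever on to its stop.

**Last checks**
- **Pot:** its axis is about 3 mm from the red ring's centre.
- **Brushes:** all three stand in the pot. Each touched the pot's floor at the expected height when I lowered it.
- **Switch:** the ball is at x = 0.508 m, z = 0.091 m. The lever's travel was 77 mm, which matches the full 1.0 rad.
- **Everything else:** the jar, bottle, horn, bowl, can, purple brush and large yellow brush look where they were at the start.

**What disagreed or went wrong**
- **Gripper height:** the fingertips turned out to be about 38 mm above the reported TCP. I found this by touching the table and corrected for it.
- **Red brush:** it dropped about 7 cm onto the mat on the first swing attempt, so I picked it up again.
- **Blue brush:** it had been knocked aside before I reached for it, so I measured it again.
- **Pot angle:** the loaded pot turned about 5° in the grip on the way back. I turned the gripper a few degrees to bring it in.

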